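Pack and lock the tea carrier

ROBOT

A 7-joint arm with a two-finger parallel gripper is mounted at the origin on the work surface. World frame = base frame: x ahead of the robot, y to its left, z up, the work surface at z = 0. Lengths are in m, angles in rad, forces in N, time in s.
With the tool pointing down it reaches from about 0.4 to 0.85 m from the base axis. Payload 4.5 kg.
Tool frame: the origin (TCP) lies on the centre line of the jaws, within the pads' length; the fingertips stand r.tcp_to_tips ahead of it and the grasp point (between the pads) lies 11 mm behind it (r.tcp_to_tips is the distance from the TCP to the fingertips, in m); y points along the fingers, x is the direction in which the jaws open and shut, and the axes are right-handed (so a half turn about y gives the same grasp; the last joint's range is limited). The gripper opens to 88 mm and grips with 3 to 60 N. Pads are 18 mm wide; open, the fingers measure 123 mm over their backs; the gripper's body (75 mm by 187 mm) begins 45 mm behind the grasp point.
Start: joints at [-1.141, 0.689, -0.195, 1.565, 0.157, 0.902, -0.215], TCP at [0.241, 0.577, 0.247] pointing down, gripper open.
Joint ranges: [-3.01, 3.01], [-0.46, 2.08], [-1.47, 1.51], [0.13, 2.56], [-1, 4.14], [0.04, 2.09], [-2.66, 2.66]. Speed limits (rad/s): [2.57, 2.57, 3.14, 3.14, 3.14, 3.14, 3.14].

INTERFACE

Orientations are given as a unit quaternion [x, y, z, w].
In Python, from plant import r gives the robot as it stands. The module is installed in compiled form; this text tells all that it offers.
- The arm moves only by the shell command python3 -m inch 'ROWS' [OPENING] [FORCE]. ROWS is text: rows parted by semicolons, each of 4 numbers parted by spaces: the shift along the tool's x, y, z in mm, then the turn about the tool's y in degrees. In form: x y z spin; .... A call has 1 to 10 rows; each row is the pose to reach, as a shift and turn from the pose commanded when the call began, along the tool's axes at that moment; what a row does not reach only later rows make up. A row lasts 1/10 s, in which the tool goes at most 50 mm and 8.59 degrees, less where a joint would pass 70% of its speed; a pose out of reach is approached as far as the arm can. A call with a gripper value outside its range is refused whole. OPENING is the gripper command: -1 is shut, 1 is fully open, values between are in proportion, set as the call begins (- or left out, the last holds). The fingers move at their own pace and stop on an object; FORCE is the grip in N (left out, the last holds). Time passes only in rows, so rows that repeat a pose let the fingers close. It gives the time, the measured TCP pose, the force and the opening at its end, in the units of the state.
- r.get_state(): the state, without advancing time (a new reading comes with each control period).
- r.snapshot(name): name is "side" or "top"; returns a dict with "frame" (384x512x3 uint8, red, green, blue), "intrinsics" (3x3 intrinsics, pixels), "R" (3x3) and "t" (3): a world point X has camera coordinates R X + t. Camera axes: x right, y down, z forward; pixel columns grow to the right and rows downward; lengths in m; the calibration is good to about 2 mm. A picture is of the moment at which its call begins. There is no depth.
- r.finish_job(): hands the job in, once; it reports no verdict.
Trained networks look in the newest picture that a camera, given by its name, has taken for a name from the list of things; names that differ only in an ending like _2 or _b are one class to them, and where a whole thing is asked for, a point or a joint stands for the part that bears it (a point fixed in the world has none). Each returns a list of dicts, best first, with "p" (0 to 1); they miss things now and then, are a little off and sometimes report something else, mostly with a low value. They report only what shows in the picture. A call takes as long as a camera call.
- r.trace(camera, name): "region" (384x512 bool, what is visible of it) and "centre" ([row, column] in pixels, amid what is visible of it).
- r.tip_of(camera, name): "centre" ([row, column] in pixels: a listed point, or the origin of a listed thing).
The state is a dict: "clock": time; "q": joint angles; "qd": joint speeds; "joint_torque": joint torques, N m; "tool_pos": TCP position; "eef_rot": TCP orientation; "contact_force": force on the tool from outside, world axes, zero at the start; "moment": the same for the moment, N m; "opening": opening from 0.0 (shut) to 1.0 (fully open).
Only numpy, scipy, OpenCV 4.12 (cv2) and the standard library are available. Lean on these libraries where they do the work, as an engineer would, in place of code of your own. Each camera call takes 0.05 s, during which the arm holds its last target.

TASK

Pack the tea carrier for serving: clear the wooden scoop off its deck into the white scoop rest, so that it lies flat in it, then put every tea box lying on the cabinet into a recess of its own shape and press it down until it clicks and its lid is flush with the carrier's deck. Once all boxes are in, swing the carry handle up until it snaps upright, and after that turn the lock knob clockwise past its click to the stop. Leave the loose glass cup and the canister standing where they are.

Things in the scene. Friction and masses are not known exactly. Their poses are not given: they have to be found in the camera images.
- carrier: Plywood tea carrier fixed to the cabinet top, deck 55 mm above the surface. Origin on the surface under the middle of its four recesses, z up. Recess part: x -85..85, y -100..100 mm in its frame; a front strip with the lock knob reaches x -155. Steel handle brackets at x 0, y +-106, up to 78 mm above the surface. Place and yaw vary.
- recess0 (a point): Mouth centre, at deck level, of this recess: square 64 x 64 mm (x -39, y -54 mm in the carrier's frame, same axes), 3 mm chamfer. Its black floor plate first lies 24 mm below the deck: a box set on it stands 12 mm proud. Pressed with about 10 N it snaps through after 6 mm and stays 36 mm below the deck: the box's lid is then flush. Either recess of the right shape will do.
- recess1 (a point): Mouth centre, at deck level, of this recess: oblong 54 (x) x 94 (y) mm (x -39, y +39 mm in the carrier's frame, same axes), 3 mm chamfer. Its black floor plate first lies 24 mm below the deck: a box set on it stands 12 mm proud. Pressed with about 10 N it snaps through after 6 mm and stays 36 mm below the deck: the box's lid is then flush. Either recess of the right shape will do.
- recess2 (a point): Mouth centre, at deck level, of this recess: oblong 54 (x) x 94 (y) mm (x +39, y -39 mm in the carrier's frame, same axes), 3 mm chamfer. Its black floor plate first lies 24 mm below the deck: a box set on it stands 12 mm proud. Pressed with about 10 N it snaps through after 6 mm and stays 36 mm below the deck: the box's lid is then flush. Either recess of the right shape will do.
- recess3 (a point): Mouth centre, at deck level, of this recess: square 64 x 64 mm (x +39, y +54 mm in the carrier's frame, same axes), 3 mm chamfer. Its black floor plate first lies 24 mm below the deck: a box set on it stands 12 mm proud. Pressed with about 10 N it snaps through after 6 mm and stays 36 mm below the deck: the box's lid is then flush. Either recess of the right shape will do.
- square_a: Tea box of aluminium with a dark wooden grip rib on its lid: body 60 x 60 x 36 mm high with rounded edges, rib 50 mm long along the box's x, 16 mm wide (y), rising 30 mm above the lid (top 66 mm above the underside). Origin: centre of the underside, z up. 0.15 to 0.31 kg. Fits the square recesses in any of four quarter-turns. May be absent (then None).
- square_b: Tea box of aluminium with a dark wooden grip rib on its lid: body 60 x 60 x 36 mm high with rounded edges, rib 50 mm long along the box's x, 16 mm wide (y), rising 30 mm above the lid (top 66 mm above the underside). Origin: centre of the underside, z up. 0.15 to 0.31 kg. Fits the square recesses in any of four quarter-turns. May be absent (then None).
- oblong_a: Tea box of aluminium with a dark wooden grip rib on its lid: body 90 (x) x 50 (y) x 36 mm high with rounded edges, rib 70 mm long along the box's x, 16 mm wide (y), rising 30 mm above the lid (top 66 mm above the underside). Origin: centre of the underside, z up. 0.15 to 0.31 kg. Fits the oblong recesses, its x along the carrier's y, either way round. May be absent (then None).
- oblong_b: Tea box of aluminium with a dark wooden grip rib on its lid: body 90 (x) x 50 (y) x 36 mm high with rounded edges, rib 70 mm long along the box's x, 16 mm wide (y), rising 30 mm above the lid (top 66 mm above the underside). Origin: centre of the underside, z up. 0.15 to 0.31 kg. Fits the oblong recesses, its x along the carrier's y, either way round. May be absent (then None).
- handle (a joint): Steel carry handle (bail) of the carrier: 0 = folded, resting 15 degrees above level towards the carrier's +x; grows as it swings up; 1.309 rad = upright, its end stop. From about 1.0 rad on a detent pulls it to the stop and holds it; before that it falls back. It needs about 4 N at the bar.
- handle_bar (a point): Middle of the handle's cross bar, a round bar of 13 mm diameter, 240 mm long, along the carrier's y; moves on a circle of radius 112 mm about handle_pivot. Axes: the handle's (those of the carrier when folded).
- handle_pivot (a point): Middle of the handle's hinge axis: carrier frame x 0, y 0, 67 mm above the surface. Axis along the carrier's y.
- knob (a joint): Lock knob on the carrier's front strip (x -118 mm, y 0): 0 = open, 1.3 rad = locked, its end stop; grows clockwise seen from above. Starts at 0. It turns against a detent of about 0.2 N m, springs back until it clicks past it at about 1.0 rad, and is then pulled to the stop. It can be turned at any time.
- knob_grip (a point): On the knob's vertical axis, 89 mm above the surface, at grip height: a black bar 64 mm long, 16 mm wide, from 69 to 101 mm above the surface, on a disc of 60 mm diameter. The bar lies along the point's x axis; at joint value 0 this is the carrier's x axis.
- scoop: Dark wooden tea scoop, 170 mm long: a straight handle 14 mm wide and 14 mm high from x -85 to +27 mm, then a bowl 58 x 42 x 24 mm. Flat underside; origin: middle of the underside, x towards the bowl, z up. 60 g. Starts lying across the carrier's deck over the recesses, roughly along the carrier's y.
- scoop_rest: White ceramic rest fixed to the cabinet at the right: an open dish 220 (x) x 110 (y) x 16 mm high outside, walls and floor 6 mm thick. Origin under its centre.
- cup_c: Bystander: green glass cup standing on the cabinet among the tea boxes, 64 mm across, 75 mm high.
- canister: Bystander: plastic canister with grey twist cap, 70 mm across, 89 mm high.

How it is judged:
On the way, in this order (a step that is already met when the one before it is completed fails the run):
1. the scoop lies flat in its rest (horizontal distance between scoop and scoop_rest below 0.04 m and z of scoop in the frame of scoop_rest below 0.012 m), for 0.2 s.
2. every tea box present is pressed flush into a recess of its shape (((horizontal distance between square_a and recess0 below 0.006 m and z of square_a in the frame of recess0 below -0.033 m) or (horizontal distance between square_a and recess3 below 0.006 m and z of square_a in the frame of recess3 below -0.033 m)) and angle between each of square_a, square_b, oblong_a, oblong_b's own z axis and vertical below 0.06 rad and ((horizontal distance between square_b and recess0 below 0.006 m and z of square_b in the frame of recess0 below -0.033 m) or (horizontal distance between square_b and recess3 below 0.006 m and z of square_b in the frame of recess3 below -0.033 m)) and ((horizontal distance between oblong_a and recess1 below 0.006 m and z of oblong_a in the frame of recess1 below -0.033 m) or (horizontal distance between oblong_a and recess2 below 0.006 m and z of oblong_a in the frame of recess2 below -0.033 m)) and ((horizontal distance between oblong_b and recess1 below 0.006 m and z of oblong_b in the frame of recess1 below -0.033 m) or (horizontal distance between oblong_b and recess2 below 0.006 m and z of oblong_b in the frame of recess2 below -0.033 m))), for 0.2 s.
3. the carry handle is snapped upright (value of joint handle above 1.24 rad), for 0.2 s.
4. the lock knob is turned past its click to the stop (value of joint knob above 1.22 rad), for 0.2 s.
At the end, for the whole second after the job is handed in: Every tea box present sits in a recess of its shape, centred within 6 mm, level, its lid at most 3 mm above the deck, at rest; the scoop lies flat in its rest; the handle is held upright (above 1.24 rad) and the knob stands at its locked end (above 1.22 rad) (all of step 1 and all of step 2 and linear speed of each of scoop, square_a, square_b, oblong_a, oblong_b below 0.02 m/s and value of joint handle above 1.24 rad and velocity of joint handle below 0.05 rad/s and value of joint knob above 1.22 rad); the robot touches nothing.
It fails at once if a bystander is tipped over or pushed more than 80 mm away (distance of any of cup_c, canister from where it was at the start of the episode above 0.08 m or angle between any of cup_c, canister's own z axis and vertical above 0.6 rad).
Of square_a, square_b, oblong_a, oblong_b only 3 to 4 are there at a start; the rules pass over those that are not, and their reading is None.
At some moment in a run one of square_a, square_b, oblong_a, oblong_b may be knocked a few centimetres aside while the robot is not near it.
It also fails if it takes over 208 s, if anything falls off the work surface, if the arm or the gripper's body presses on something with over 40 N, if the wrist force passes 120 N, or if a joint passes its speed limit or range.

## Working session

There is one attempt and no reset: what is moved stays moved. The work goes in short steps, Python scripts to look and compute and a shell command to move; the robot and the scene stay as the last step left them, time stands still between calls to the robot, and variables do not carry over. Pictures are saved under pics/ and viewed, and the job is handed in when it is done.

```bash
ls -la; mkdir -p pics; python3 - <<'E'
from plant import r
import numpy as np, cv2
s=r.get_state()
for k,v in s.items(): print(k,np.round(v,4) if v is not None else v)
print(r.tcp_to_tips)
for c in ("side","top"):
    d=r.snapshot(c)
    cv2.imwrite(f"pics/{c}0.png",d["frame"][:,:,::-1])
    print(c,d["intrinsics"],d["R"],d["t"], -d["R"].T@d["t"])
E
```

```text
total 12
drwxr-xr-x  3 agent agent 4096 Dec  7 04:00 .
drwxr-xr-x 23 root  root  4096 Dec  7 04:00 ..
drwxr-xr-x  2 agent agent 4096 Dec  7 04:00 pics
clock 0.0
q [-1.1412  0.69   -0.1945  1.5663  0.1573  0.9025 -0.2151]
qd [-0.0012  0.001   0.0008 -0.0005  0.0025 -0.0015 -0.0006]
joint_torque [ 4.00000e-04 -5.27565e+01 -1.26690e+00 -1.53433e+01 -5.26000e-02
  6.40000e-03  2.00000e-04]
tool_pos [0.2408 0.5761 0.2459]
eef_rot [ 0.5889  0.3915 -0.3925 -0.5881]
contact_force [ 0.2942 -0.0129 -0.9503]
moment [-0.0048 -0.004  -0.0181]
opening 1.0011
0.008
side [[431.77309769   0.         253.6389474 ]
 [  0.         431.77309769 193.86882726]
 [  0.           0.           1.        ]] [[ 0.99656378 -0.08095294  0.01752862]
 [-0.04415568 -0.69827645 -0.71446503]
 [ 0.07007786  0.71123599 -0.69945155]] [-0.59095786  0.08855578  1.18160562] [ 0.51003304 -0.8264038   0.90010456]
top [[424.1591335    0.         250.20896804]
 [  0.         424.1591335  191.78027473]
 [  0.           0.           1.        ]] [[ 0.01055763 -0.99976501  0.0189331 ]
 [-0.98373696 -0.01377981 -0.17908575]
 [ 0.17930456 -0.01673447 -0.98365128]] [-0.03855474  0.58071835  1.24149832] [ 0.34907485 -0.00976767  1.32592975]
```

View pics/side0.png

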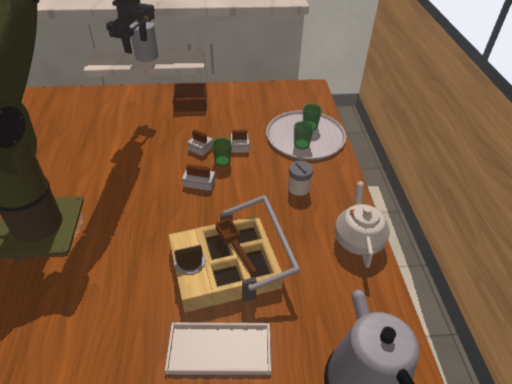

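View pics/top0.png

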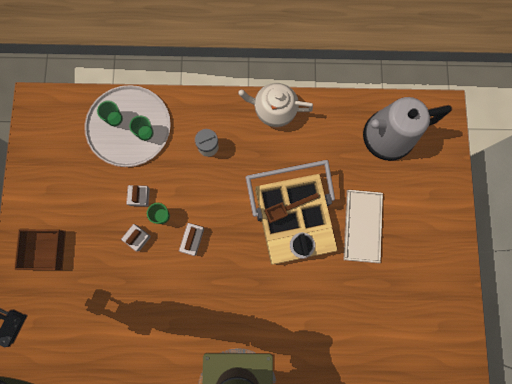

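The side view shows the carrier (about px 170–295, 200–305) with the scoop across its recesses and the rest at (220, 350). The boxes are around (200, 145), (240, 142) and (199, 178), with the cup at (222, 152) among them. The top view agrees: boxes at (137, 195), (135, 237) and (191, 239), so three boxes are present.

```bash
cat > h.py <<'E'
from plant import r
import numpy as np, cv2
from scipy.optimize import least_squares
from scipy.spatial.transform import Rotation as Rot
def snap(c,name=None,crop=None,scale=1):
    d=r.snapshot(c)
    if name:
        f=d["frame"][:,:,::-1]
        if crop: f=f[crop[1]:crop[3],crop[0]:crop[2]]
        if scale!=1: f=cv2.resize(f,None,fx=scale,fy=scale,interpolation=cv2.INTER_CUBIC)
        cv2.imwrite(f"pics/{name}.png",f)
    return d
def proj(d,X):
    p=d["intrinsics"]@(d["R"]@np.asarray(X,float)+d["t"]); return p[:2]/p[2]  # col,row
def plane(d,uv,z):
    ray=d["R"].T@np.linalg.inv(d["intrinsics"])@np.array([uv[0],uv[1],1.])
    C=-d["R"].T@d["t"]; return C+ray*(z-C[2])/ray[2]
def tri(obs):  # list of (d,(col,row))
    A=[];b=[]
    for d,uv in obs:
        C=-d["R"].T@d["t"]; v=d["R"].T@np.linalg.inv(d["intrinsics"])@np.array([uv[0],uv[1],1.]);v/=np.linalg.norm(v)
        P=np.eye(3)-np.outer(v,v);A.append(P);b.append(P@C)
    return np.linalg.lstsq(np.vstack(A),np.hstack(b),rcond=None)[0]
def tool():
    s=r.get_state(); return s["tool_pos"],Rot.from_quat(s["eef_rot"]).as_matrix(),s
def plan(pos,ang):
    """row (mm, deg) to TCP world pos with jaw axis at world yaw ang(rad), tool down; shows shift and spins"""
    p,R,s=tool()
    d=R.T@(np.asarray(pos)-p)*1000
    x=R[:,0]; cur=np.arctan2(x[1],x[0])
    out=[]
    # spin about tool y (pointing down): +spin turns x toward -z*... compute numerically
    Rt=R@Rot.from_euler('y',1,degrees=True).as_matrix()
    sg=np.sign(np.sin(np.arctan2(Rt[1,0],Rt[0,0])-cur))
    dd=np.degrees((ang-cur+np.pi/2)%np.pi-np.pi/2)*sg
    print("row x y z",np.round(d,1),"spin",round(dd,1),"or",round(dd-180*np.sign(dd),1),"tool y",np.round(R[:,1],3),"jaw yaw",round(np.degrees(cur),1),"q7",round(s["q"][6],2))
E
python3 - <<'E'
from h import *
D={c:snap(c) for c in("side","top")}
for n in ["carrier","recess0","recess1","recess2","recess3","square_a","oblong_a","handle_bar","handle_pivot","knob_grip","scoop","scoop_rest","cup_c","canister"]:
    L={c:r.tip_of(c,n) for c in D}
    for c in D: print(n,c,[(np.round(o["centre"][::-1],1).tolist(),round(o["p"],2)) for o in L[c][:4]], [ (np.round(plane(D[c],o["centre"][::-1],{'r':.055,'k':.089,'h':.067}.get(n[0],0) if n not in('scoop_rest','scoop') else (0 if n!='scoop' else .055))[:2],3)).tolist() for o in L[c][:4]])
    if all(len(L[c])==1 for c in D): print("   tri",np.round(tri([(D[c],L[c][0]["centre"][::-1]) for c in D]),4))
E
```

```text
carrier side [([238.1, 264.6], 0.82)] [[0.54, -0.166]]
carrier top [([289.8, 211.6], 0.64), ([291.6, 206.5], 0.33)] [[0.529, -0.158], [0.545, -0.164]]
recess0 side [([228.9, 272.3], 0.95), ([219.9, 243.3], 0.81), ([258.5, 264.1], 0.64), ([246.5, 233.7], 0.56)] [[0.515, -0.227], [0.496, -0.138], [0.587, -0.208], [0.565, -0.111]]
recess0 top [([272.4, 197.0], 0.97), ([285.2, 222.8], 0.94), ([304.4, 192.0], 0.74), ([312.7, 217.6], 0.73)] [[0.566, -0.099], [0.487, -0.138], [0.582, -0.197], [0.504, -0.221]]
recess1 side [([228.9, 272.3], 0.95), ([219.9, 243.3], 0.81), ([258.5, 264.1], 0.64), ([246.5, 233.7], 0.56)] [[0.515, -0.227], [0.496, -0.138], [0.587, -0.208], [0.565, -0.111]]
recess1 top [([272.4, 197.0], 0.97), ([285.2, 222.8], 0.94), ([304.4, 192.0], 0.74), ([312.7, 217.6], 0.73)] [[0.566, -0.099], [0.487, -0.138], [0.582, -0.197], [0.504, -0.221]]
recess2 side [([228.9, 272.3], 0.95), ([219.9, 243.3], 0.81), ([258.5, 264.1], 0.64), ([246.5, 233.7], 0.56)] [[0.515, -0.227], [0.496, -0.138], [0.587, -0.208], [0.565, -0.111]]
recess2 top [([272.4, 197.0], 0.97), ([285.2, 222.8], 0.
[... 1091 characters left out ...]
[298.1, 185.4], 0.55)] [[0.541, -0.164], [0.722, 0.047]]
handle_pivot top [([290.5, 208.1], 0.64)] [[0.53, -0.153]]
knob_grip side [([188.7, 253.0], 0.72)] [[0.423, -0.19]]
knob_grip top [] []
scoop side [([237.9, 248.7], 0.81)] [[0.54, -0.158]]
scoop top [([294.9, 208.3], 0.85)] [[0.532, -0.167]]
   tri [ 0.5352 -0.1658  0.0637]
scoop_rest side [([221.5, 346.7], 0.81)] [[0.491, -0.383]]
scoop_rest top [([136.9, 195.2], 0.45), ([295.7, 206.2], 0.22)] [[0.575, 0.325], [0.546, -0.177]]
cup_c side [([221.3, 163.8], 0.93)] [[0.508, 0.233]]
cup_c top [([160.8, 217.2], 0.68)] [[0.506, 0.247]]
   tri [ 0.5078  0.2496 -0.0145]
canister side [([298.0, 184.7], 0.93)] [[0.739, 0.12]]
canister top [] []
```

```bash
python3 - <<'E'
from h import *
snap("top","topc",(230,150,390,275),5)
snap("side","sidec",(155,190,305,385),3.8)
snap("top","topb",(110,115,240,260),4)
snap("side","sideb",(175,120,325,205),5)
E
```

```text
(no output)
```

View pics/topc.png

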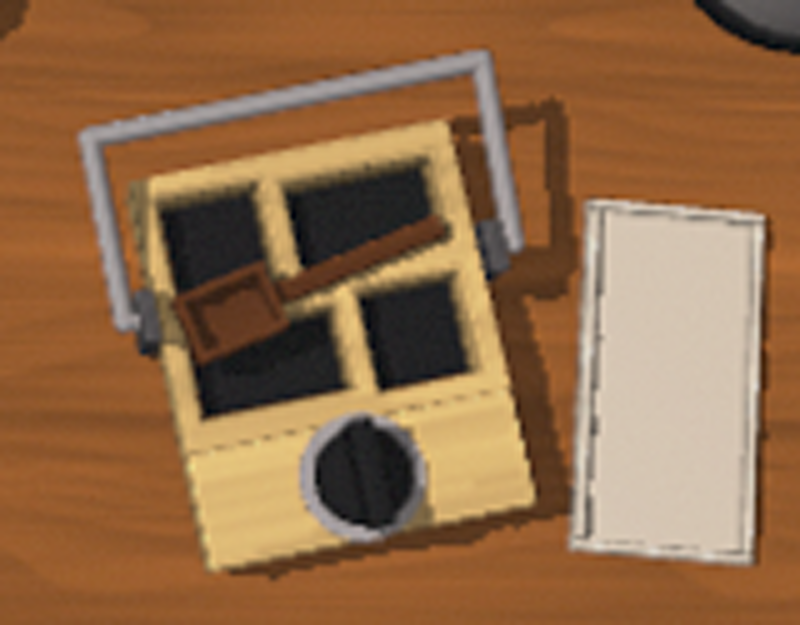

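View pics/sidec.png

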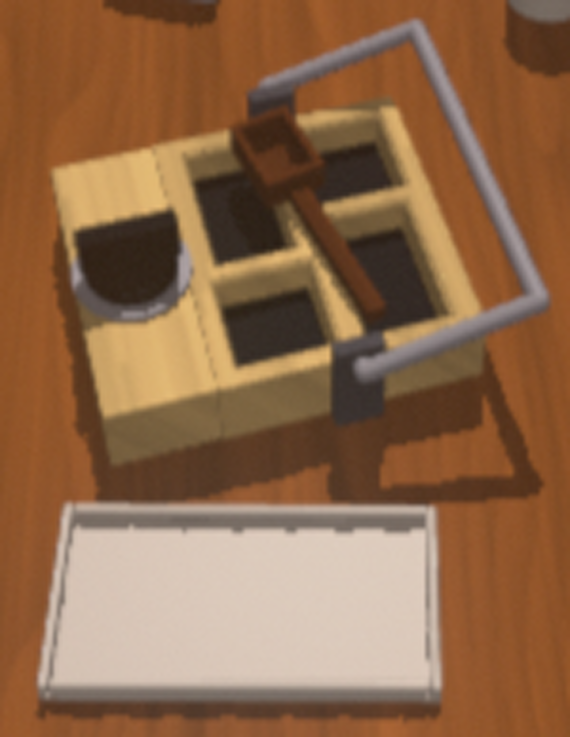

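View pics/topb.png

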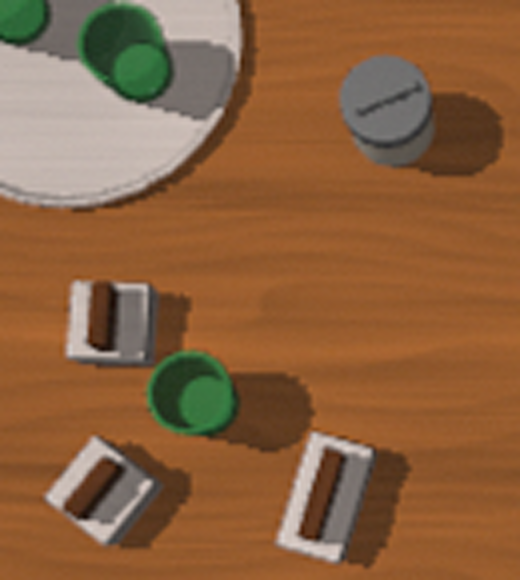

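View pics/sideb.png

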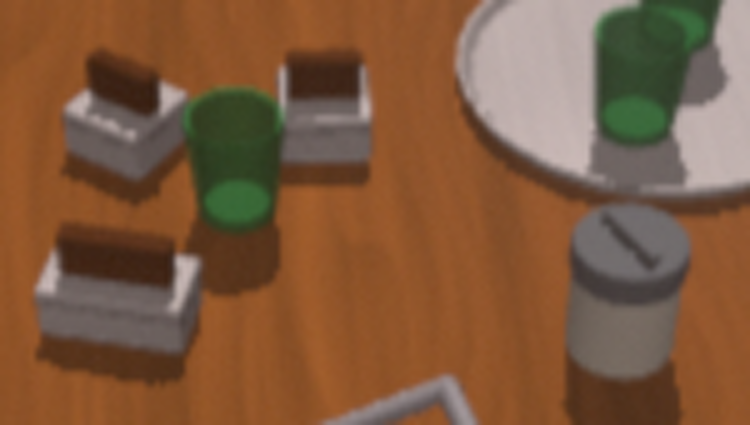

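```bash
cat >> h.py <<'E'
def box(x0,x1,y0,y1,z0,z1):
    return np.array([[x,y,z] for x in(x0,x1) for y in(y0,y1) for z in(z0,z1)])
SQ=[box(-.03,.03,-.03,.03,0,.036),box(-.025,.025,-.008,.008,.036,.066)]
OB=[box(-.045,.045,-.025,.025,0,.036),box(-.035,.035,-.008,.008,.036,.066)]
SC=[box(-.085,.027,-.007,.007,0,.014),box(.027,.085,-.021,.021,0,.024)]
RE=[box(-.11,.11,-.055,.055,0,.016)]
S=4
def mask(d,parts,p,z=0):
    m=np.zeros((384*S,512*S),np.uint8)
    Rz=Rot.from_euler('z',p[2]).as_matrix()
    for P in parts:
        uv=np.array([proj(d,Rz@q+[p[0],p[1],z]) for q in P])
        uv=((uv+.5)*S-.5)
        cv2.fillConvexPoly(m,cv2.convexHull(np.round(uv).astype(np.int32)),1)
    return m
def fit(obs,parts,p0,z=0):
    """obs list of (d,boolmask); soft IoU"""
    from scipy.optimize import minimize
    T=[]
    for d,M in obs:
        T.append((d,cv2.resize(M.astype(np.float32),None,fx=S,fy=S,interpolation=cv2.INTER_LINEAR)>.5))
    def cost(p):
        c=0
        for d,M in T:
            m=mask(d,parts,[p[0],p[1],p[2]],z)>0
            c+=1-(m&M).sum()/max(1,(m|M).sum())
        return c
    best=None
    for y0 in np.radians([-30,0,30]):
      sx=np.array([[0,0,0],[.012,0,0],[0,.012,0],[0,0,.3]])+[p0[0],p0[1],p0[2]+y0]
      o=minimize(cost,sx[0],method='Nelder-Mead',options=dict(initial_simplex=sx,xatol=1e-4,fatol=1e-4,maxiter=120))
      if best is None or o.fun<best.fun: best=o
    return best.x,best.fun
E
python3 - <<'E'
from h import *
D={c:snap(c) for c in("side","top")}
T={}
for n in ["square_a","oblong_a","scoop","scoop_rest"]:
    T[n]={c:r.trace(c,n) for c in D}
    for c in D: print(n,c,[(np.round(o["centre"][::-1],0).tolist(),round(o["p"],2),int(o["region"].sum())) for o in T[n][c]])
def pick(n,c,uv):
    return min(T[n][c],key=lambda o:np.hypot(*(np.array(o["centre"][::-1])-uv)))["region"]
def go(n,parts,p0,s,t,z=0):
    ob=[(D["side"],pick(n,"side",s)),(D["top"],pick(n,"top",t))]
    for nm,o in(("both",ob),("side",ob[:1]),("top",ob[1:])):
        x,f=fit(o,parts,p0,z); print(n,nm,np.round(x[:2],4),round(np.degrees(x[2]),1),round(f,3))
go("square_a",SQ,[.565,.328,1.5],(240,142),(137,195))
go("square_a",SQ,[.435,.313,.8],(200,145),(135,237))
go("oblong_a",OB,[.43,.142,1.2],(199,178),(191,239))
go("scoop",SC,[.535,-.166,1.9],(238,248),(295,208),.055)
go("scoop_rest",RE,[.49,-.38,0],(221,347),(365,227))
E
```

```text
square_a side [([199.0, 146.0], 0.91, 445), ([241.0, 144.0], 0.64, 351)]
square_a top [([133.0, 236.0], 0.87, 421), ([139.0, 197.0], 0.78, 421)]
oblong_a side [([198.0, 178.0], 0.95, 689)]
oblong_a top [([158.0, 216.0], 0.73, 391), ([192.0, 240.0], 0.59, 497), ([293.0, 169.0], 0.26, 606)]
scoop side [([231.0, 238.0], 0.59, 671)]
scoop top [([282.0, 207.0], 0.97, 461), ([298.0, 216.0], 0.7, 5413), ([192.0, 240.0], 0.48, 447)]
scoop_rest side [([220.0, 346.0], 0.72, 5165)]
scoop_rest top [([363.0, 226.0], 0.74, 2490)]
square_a both [0.5709 0.3183] 88.6 0.328
square_a side [0.5723 0.3237] 87.4 0.179
square_a top [0.5706 0.3169] 89.3 0.112
square_a both [0.4404 0.3163] 53.9 0.294
square_a side [0.4395 0.3204] 52.1 0.146
square_a top [0.4409 0.3149] 53.2 0.114
oblong_a both [0.4379 0.1461] 164.9 0.15
oblong_a side [0.4374 0.1462] 168.1 0.06
oblong_a top [0.4386 0.1465] -15.5 0.086
scoop both [ 0.5383 -0.1564] 113.7 1.099
scoop side [ 0.5386 -0.1568] 114.3 0.103
scoop top [ 0.4525 -0.1936] 251.7 0.901
scoop_rest both [ 0.4868 -0.3868] -4.6 0.086
scoop_rest side [ 0.486  -0.3866] -4.8 0.036
scoop_rest top [ 0.4875 -0.3877] -4.6 0.047
```

```bash
python3 - <<'E'
from h import *
D={c:snap(c) for c in("side","top")}
T={n:{c:r.trace(c,n) for c in D} for n in ["square_a","scoop"]}
def pick(n,c,uv):
    return min(T[n][c],key=lambda o:np.hypot(*(np.array(o["centre"][::-1])-uv)))["region"]
def go(n,parts,p0,s,t,z=0):
    ob=[(D["side"],pick(n,"side",s)),(D["top"],pick(n,"top",t))]
    for nm,o in(("both",ob),("side",ob[:1]),("top",ob[1:])):
        x,f=fit(o,parts,p0,z); print(n,nm,np.round(x[:2],4),round(np.degrees(x[2]),1),round(f,3))
    x,f=fit(ob,parts,p0,z);return x
P=[(SQ,go("square_a",SQ,[.57,.323,0],(240,142),(137,195)),0),
(SQ,go("square_a",SQ,[.44,.317,-.7],(200,145),(135,237)),0),
(OB,[.4379,.1461,np.radians(165)],0),(SC,go("scoop",SC,[.538,-.157,2],(238,248),(282,207),.055),.055),(RE,[.4868,-.3868,np.radians(-4.7)],0)]
# carrier
tp=lambda l:[((a+.5)/5-.5+230,(b+.5)/5-.5+150) for a,b in l]
sp=lambda l:[((a+.5)/3.8-.5+155,(b+.5)/3.8-.5+190) for a,b in l]
top=tp([(212,572),(535,503),(447,122),(150,180)])
side=sp([(53,170),(108,420),(480,348),(393,103)])
M=[(-.155,.1),(-.155,-.1),(.085,-.1),(.085,.1)]
M2=[(-.155,.1),(-.155,-.1),(.085,-.1),(.085,.1)]
def res(p,use):
    e=[]
    c,s=np.cos(p[2]),np.sin(p[2])
    for cam,uvs,MM in(("top",top,M),("side",side,M2)):
        if cam in use:
            for m,uv in zip(MM,uvs): e+=list(proj(D[cam],[p[0]+c*m[0]-s*m[1],p[1]+s*m[0]+c*m[1],.055])-uv)
    return np.array(e)
for use in (["top"],["side"],["top","side"]):
    o=least_squares(res,[.54,-.16,.2],args=(use,)); print("carrier",use,np.round(o.x[:2],4),np.degrees(o.x[2]).round(2),np.round(o.fun,1))
pc=o.x
im={c:cv2.resize(D[c]["frame"][:,:,::-1],None,fx=4,fy=4,interpolation=cv2.INTER_CUBIC) for c in D}
for c in D:
    for parts,p,z in P:
        m=mask(D[c],parts,p,z); cs,_=cv2.findContours(m,cv2.RETR_EXTERNAL,cv2.CHAIN_APPROX_NONE); cv2.drawContours(im[c],cs,-1,(255,255,0),1)
    cc,ss=np.cos(pc[2]),np.sin(pc[2])
    def poly(x0,x1,y0,y1,z,col):
        uv=[]
        for a,b in((x0,y0),(x1,y0),(x1,y1),(x0,y1)): uv.append(proj(D[c],[pc[0]+cc*a-ss*b,pc[1]+ss*a+cc*b,z])*4+1.5)
        cv2.polylines(im[c],[np.round(uv).astype(np.int32)],True,col,1)
    poly(-.155,.085,-.1,.1,.055,(0,255,0))
    for x,y,w,h in((-39,-54,64,64),(-39,39,54,94),(39,-39,54,94),(39,54,64,64)): poly((x-w/2)/1e3,(x+w/2)/1e3,(y-h/2)/1e3,(y+h/2)/1e3,.055,(0,0,255))
cv2.imwrite("pics/o_topc.png",im["top"][600:1100,920:1560]);cv2.imwrite("pics/o_sidec.png",im["side"][740:1340+180,600:1240][:600]);
cv2.imwrite("pics/o_b.png",np.hstack([im["top"][680:1060,440:840],im["side"][480:860,700:1060]]))
E
```

```text
square_a both [0.5712 0.3174] -2.3 0.187
square_a side [0.5699 0.3165] -3.2 0.073
square_a top [0.5733 0.3172] -1.4 0.081
square_a both [0.4419 0.3159] -32.5 0.312
square_a side [0.4388 0.319 ] -16.8 0.165
square_a top [0.4424 0.3156] -36.1 0.121
scoop both [ 0.5393 -0.1591] 114.4 0.172
scoop side [ 0.5388 -0.1587] 114.3 0.06
scoop top [ 0.5391 -0.1588] 114.4 0.109
carrier ['top'] [ 0.5373 -0.1661] 11.22 [ 0.  -0.4  1.1  0.9  1.6 -0.2 -2.8 -0.3]
carrier ['side'] [ 0.5378 -0.1706] 10.64 [ 0.   0.2 -2.9  1.3  1.9 -2.6  1.4  0.6]
carrier ['top', 'side'] [ 0.5376 -0.1684] 10.9 [ 0.5 -0.6  1.7  1.   2.5 -0.1 -1.9 -0.6 -0.2 -0.2 -2.7  0.7  1.8 -3.6
  1.  -0.1]
```

View pics/o_topc.png

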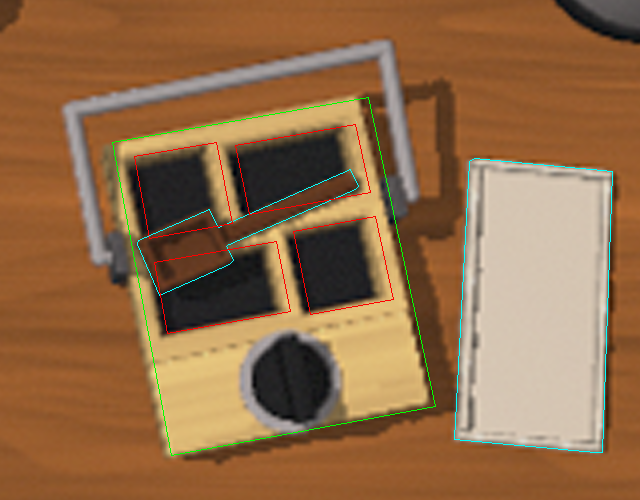

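View pics/o_sidec.png

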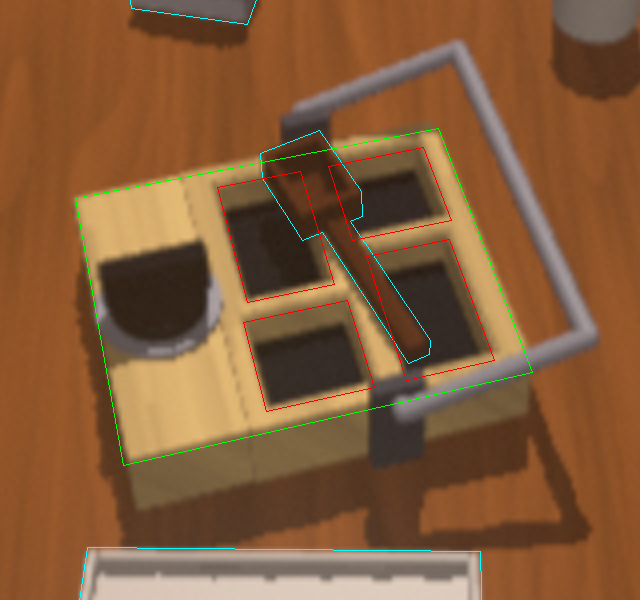

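View pics/o_b.png

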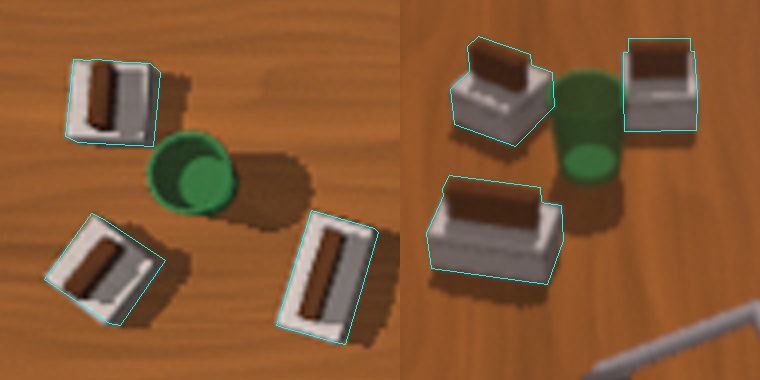

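```bash
cat > car.py <<'E'
from h import *
D={c:snap(c) for c in("side","top")}
tp=lambda l:[((a+.5)/5-.5+230,(b+.5)/5-.5+150) for a,b in l]
sp=lambda l:[((a+.5)/3.8-.5+155,(b+.5)/3.8-.5+190) for a,b in l]
top=tp([(212,572),(535,503),(447,122),(133,183)])
side=sp([(53,170),(108,420),(484,350),(393,100)])
M=[(-.155,.1),(-.155,-.1),(.085,-.1),(.085,.1)]
def res(p,use):
    e=[];c,s=np.cos(p[2]),np.sin(p[2])
    for cam,uvs in(("top",top),("side",side)):
        if cam in use:
            for m,uv in zip(M,uvs): e+=list(proj(D[cam],[p[0]+c*m[0]-s*m[1],p[1]+s*m[0]+c*m[1],.055])-uv)
    return np.array(e)
for use in (["top"],["side"],["top","side"]):
    o=least_squares(res,[.54,-.16,.2],args=(use,)); print("carrier",use,np.round(o.x[:2],4),np.degrees(o.x[2]).round(2),np.round(o.fun,1))
pc=o.x
def draw(pc,tag):
  im={c:cv2.resize(D[c]["frame"][:,:,::-1],None,fx=6,fy=6,interpolation=cv2.INTER_CUBIC) for c in D}
  for c in D:
    cc,ss=np.cos(pc[2]),np.sin(pc[2])
    W=lambda a,b,z:[pc[0]+cc*a-ss*b,pc[1]+ss*a+cc*b,z]
    def poly(x0,x1,y0,y1,z,col):
        uv=[proj(D[c],W(a,b,z))*6+2.5 for a,b in((x0,y0),(x1,y0),(x1,y1),(x0,y1))]
        cv2.polylines(im[c],[np.round(uv).astype(np.int32)],True,col,1)
    poly(-.155,.085,-.1,.1,.055,(0,255,0));poly(-.085,.085,-.1,.1,.0,(255,255,0))
    for x,y,w,h in((-39,-54,64,64),(-39,39,54,94),(39,-39,54,94),(39,54,64,64)): poly((x-w/2)/1e3,(x+w/2)/1e3,(y-h/2)/1e3,(y+h/2)/1e3,.055,(0,0,255))
    poly(-.118-.032,-.118+.032,-.008,.008,.101,(255,0,255))
    a=np.radians(15);bx,bz=.112*np.cos(a),.067+.112*np.sin(a)
    uv=[proj(D[c],W(bx,y,bz))*6+2.5 for y in(-.12,.12)]; cv2.line(im[c],*[tuple(int(round(v)) for v in q) for q in uv],(0,255,255),1)
  cv2.imwrite(f"pics/{tag}_top.png",im["top"][930:1630-110,1430:2100]);cv2.imwrite(f"pics/{tag}_side.png",im["side"][1150:1750+100,950:1750][:600+100])
if __name__=="__main__": draw(pc,"c2")
E
python3 car.py
```

```text
carrier ['top'] [ 0.5367 -0.1631] 11.96 [-0.3  0.1  0.7  0.5  0.2 -0.4 -0.6 -0.3]
carrier ['side'] [ 0.5384 -0.1706] 10.72 [ 0.2  0.3 -2.5  1.3  1.1 -3.2  1.6  1.3]
carrier ['top', 'side'] [ 0.5377 -0.1669] 11.28 [ 0.4 -0.5  1.5  0.7  1.8 -0.4  0.9 -1.  -0.3 -0.3 -2.3  0.4  0.9 -4.9
  0.7  0.2]
```

View pics/c2_top.png

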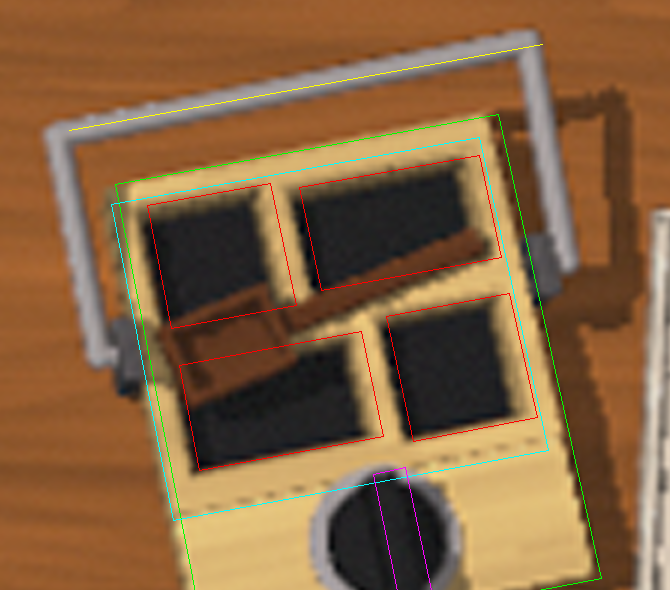

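View pics/c2_side.png

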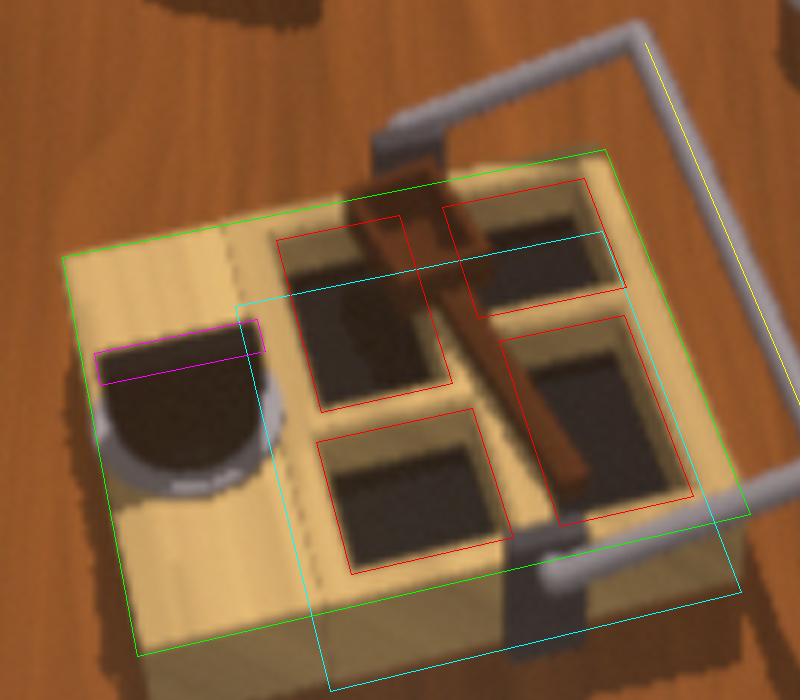

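```bash
cat > edge.py <<'E'
from h import *
import sys
D={c:snap(c) for c in("side","top")}
Z=.055
segs=[((-.155,-.1,Z),(-.155,.1,Z)),((.085,-.1,Z),(.085,.1,Z)),((-.155,.1,Z),(.085,.1,Z)),((-.155,-.1,Z),(.085,-.1,Z))]
def W(p,q):
    c,s=np.cos(p[2]),np.sin(p[2]); return np.array([p[0]+c*q[0]-s*q[1],p[1]+s*q[0]+c*q[1],q[2]])
def samples(cam,p,rng=5):
    d=D[cam]; g=cv2.GaussianBlur(d["frame"],(0,0),.7).astype(np.float32)
    out=[]
    for a,b in segs:
        a,b=np.array(a),np.array(b)
        for f in np.linspace(.06,.94,45):
            q=a+(b-a)*f; uv=proj(d,W(p,q)); t=proj(d,W(p,b))-proj(d,W(p,a)); t/=np.linalg.norm(t); n=np.array([-t[1],t[0]])
            k=np.arange(-rng,rng+.01,.25); pts=uv+k[:,None]*n
            v=cv2.remap(g,pts[:,0].astype(np.float32)[None],pts[:,1].astype(np.float32)[None],cv2.INTER_LINEAR)[0]
            gr=np.linalg.norm(np.gradient(v,axis=0),axis=1)
            i=np.argmax(gr)
            if gr[i]>5: out.append((q,uv+k[i]*n,n))
    return out
def fitc(cams,p,rngs=(5,4,3,2)):
    for rng in rngs:
        o=[(c,)+s for c in cams for s in samples(c,p,rng)]
        f=lambda p:[np.dot(proj(D[c],W(p,q))-uv,n) for c,q,uv,n in o]
        s=least_squares(f,p,loss='soft_l1',f_scale=.4); p=s.x
    return p,np.median(np.abs(f(p))),len(o)
if __name__=="__main__":
    for cams in(["top"],["side"],["top","side"]):
        p,e,n=fitc(cams,np.array([.5367,-.1645,np.radians(12)]));print(cams,np.round(p[:2],4),np.degrees(p[2]).round(2),e.round(2),n)
    import car; car.draw(p,"c3")
E
python3 edge.py
```

```text
['top'] [ 0.5378 -0.1626] 11.79 0.25 180
['side'] [ 0.5372 -0.1634] 11.95 0.22 168
['top', 'side'] [ 0.5376 -0.1631] 11.83 0.25 346
carrier ['top'] [ 0.5367 -0.1631] 11.96 [-0.3  0.1  0.7  0.5  0.2 -0.4 -0.6 -0.3]
carrier ['side'] [ 0.5384 -0.1706] 10.72 [ 0.2  0.3 -2.5  1.3  1.1 -3.2  1.6  1.3]
carrier ['top', 'side'] [ 0.5377 -0.1669] 11.28 [ 0.4 -0.5  1.5  0.7  1.8 -0.4  0.9 -1.  -0.3 -0.3 -2.3  0.4  0.9 -4.9
  0.7  0.2]
```

```bash
sleep 1
```

```text
(no output)
```

View pics/c3_top.png

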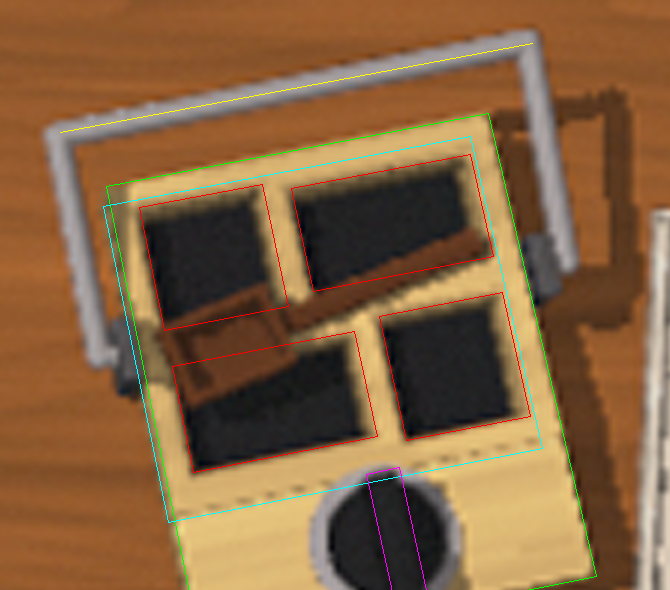

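View pics/c3_side.png

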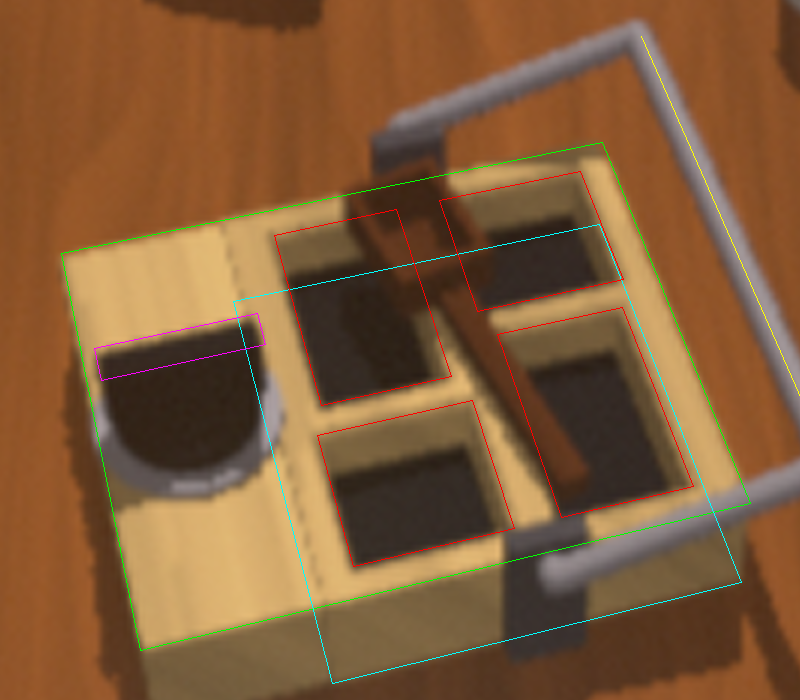

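```bash
cat >> h.py <<'E'
CP=np.array([.5376,-.1631,np.radians(11.83)])
def cw(a,b,z):
    c,s=np.cos(CP[2]),np.sin(CP[2]); return np.array([CP[0]+c*a-s*b,CP[1]+s*a+c*b,z])
def at(p,dx,dy,z):
    c,s=np.cos(p[2]),np.sin(p[2]); return np.array([p[0]+c*dx-s*dy,p[1]+s*dx+c*dy,z])
E
python3 - <<'E'
from h import *
p=[.5391,-.1589,np.radians(114.4)]
g=at(p,.012,0,.2);print(g)
plan(g,p[2]+np.pi/2)
q=[.487,-.390,np.radians(175.3)]
g=at(q,.012,0,.2);plan(g,q[2]+np.pi/2)
print(r.get_state()["clock"])
E
```

```text
[ 0.53414275 -0.1479718   0.2       ]
row x y z [-555.6   46.7 -549.9] spin 42.9 or -137.1 tool y [ 0.  0. -1.] jaw yaw 67.3 q7 -0.22
row x y z [-800.8   46.7 -588.3] spin -18.0 or 162.0 tool y [ 0.  0. -1.] jaw yaw 67.3 q7 -0.22
2.9
```

```bash
python3 -m inch '-556 40 -550 43; -556 40 -550 43; -556 40 -550 43; -556 40 -550 43; -556 40 -550 43; -556 40 -550 43; -556 40 -550 43; -556 40 -550 43; -556 40 -550 43; -556 40 -550 43'; python3 - <<'E'
from h import *
plan([.5341,-.148,.2],np.radians(114.4+90))
E
```

```text
clock: 3.9
tool_pos: [0.4289, 0.1121, 0.2213]
eef_rot: [-0.691, -0.15, 0.149, 0.691]
contact_force: [0.2, 1.0, 0.8]
opening: 0.999
row x y z [ -11.4   21.3 -280.3] spin -0.0 or 180.0 tool y [ 0.001  0.    -1.   ] jaw yaw 24.4 q7 -0.0
```

```bash
python3 -m inch '-11 21 -280 0; -11 21 -280 0; -11 21 -280 0; -11 21 -280 0; -11 21 -280 0; -11 21 -280 0; -11 21 -280 0; -11 21 -280 0' 0.0 15; python3 - <<'E'
from h import *
plan([.5341,-.148,.066],np.radians(114.4+90))
snap("side","s1",(155,120,325,305),3.2)
E
```

```text
clock: 4.7
tool_pos: [0.5333, -0.1461, 0.2]
eef_rot: [-0.691, -0.148, 0.149, 0.692]
contact_force: [-0.9, 0.3, -0.3]
opening: 0.503
row x y z [ -0.  134.   -2.2] spin -0.2 or 179.8 tool y [-0.     0.001 -1.   ] jaw yaw 24.2 q7 0.49
```

View pics/s1.png

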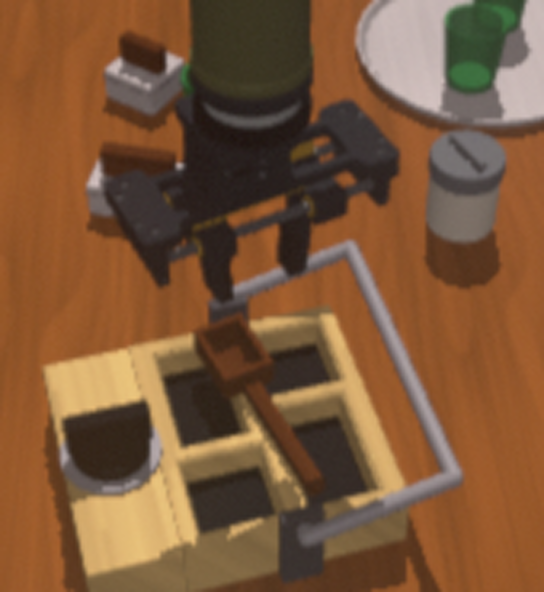

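Gripper is above the scoop handle just behind the bowl, with the jaws across it. Descending.

```bash
python3 -m inch '0 50 -2 0; 0 100 -2 0; 0 134 -2 0; 0 134 -2 0; 0 134 -2 0' && python3 -m inch '0 0 0 0; 0 0 0 0; 0 0 0 0; 0 0 0 0; 0 0 0 0; 0 0 0 0' -1 15
```

```text
clock: 5.25
tool_pos: [0.5341, -0.1452, 0.066]
eef_rot: [-0.69, -0.15, 0.15, 0.692]
contact_force: [-0.1, 0.4, 0.2]
opening: 0.502
clock: 5.85
tool_pos: [0.5343, -0.1476, 0.0664]
eef_rot: [-0.691, -0.149, 0.149, 0.691]
contact_force: [0.2, 0.1, 3.7]
opening: 0.159
```

```bash
python3 -m inch '0 -50 0 0; 0 -100 0 0; 0 -120 0 0; 0 -120 0 0'; python3 - <<'E'
from h import *
q=[.487,-.392,np.radians(175.3)]
plan(at(q,.012,0,.18),q[2]+np.pi/2)
snap("side","s2",(155,120,325,305),3.2)
E
```

```text
clock: 6.25
tool_pos: [0.5362, -0.1483, 0.1892]
eef_rot: [0.692, 0.151, -0.147, -0.69]
contact_force: [0.3, 0.0, -2.0]
opening: 0.157
row x y z [-155.6    9.1 -196. ] spin -61.0 or 119.0 tool y [ 0.007 -0.001 -1.   ] jaw yaw 24.3 q7 0.48
```

View pics/s2.png

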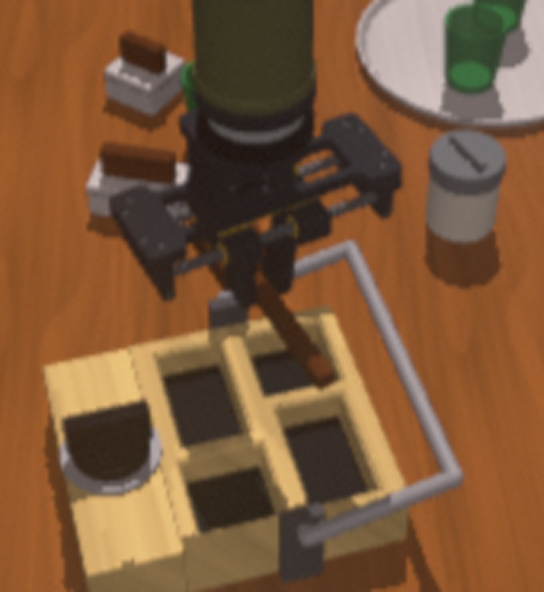

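The scoop is held and clear of the deck. Moving it over the rest.

```bash
python3 -m inch '-156 9 -196 -61; -156 9 -196 -61; -156 9 -196 -61; -156 9 -196 -61; -156 9 -196 -61; -156 9 -196 -61; -156 9 -196 -61; -156 9 -196 -61; -156 9 -196 -61; -156 9 -196 -61'; python3 - <<'E'
from h import *
q=[.487,-.392,np.radians(175.3)]
plan(at(q,.012,0,.019),q[2]+np.pi/2)
snap("side","s3",(125,200,325,384),3)
E
```

```text
clock: 7.3
tool_pos: [0.4727, -0.3899, 0.1764]
eef_rot: [-0.52, -0.479, 0.479, 0.521]
contact_force: [0.8, 0.1, 0.1]
opening: 0.157
row x y z [ -1.1 157.4  -2.6] spin -0.1 or 179.9 tool y [-0.001  0.001 -1.   ] jaw yaw 85.2 q7 1.68
```

View pics/s3.png

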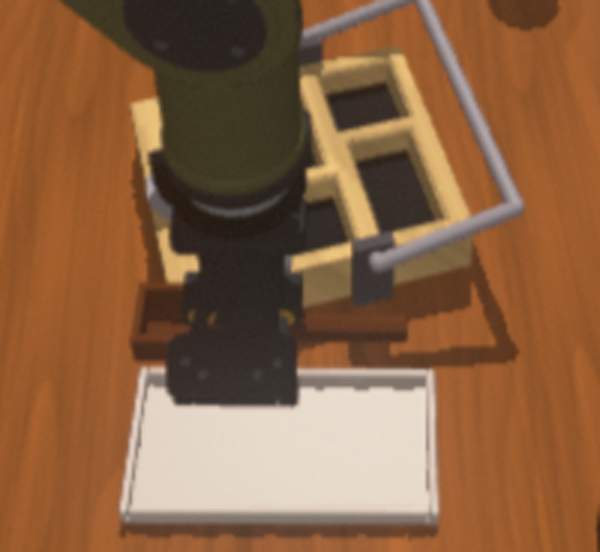

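```bash
python3 -m inch '-1 50 -3 0; -1 100 -3 0; -1 140 -3 0; -1 150 -3 0; -1 155 -3 0; -1 158 -3 0; -1 158 -3 0'
```

```text
clock: 8.05
tool_pos: [0.4769, -0.3925, 0.0208]
eef_rot: [0.521, 0.479, -0.479, -0.519]
contact_force: [-0.3, -0.0, -0.1]
opening: 0.157
```

```bash
python3 -m inch '0 1 0 0; 0 1 0 0; 0 2 0 0; 0 2 0 0'
```

```text
clock: 8.45
tool_pos: [0.4758, -0.392, 0.0175]
eef_rot: [0.52, 0.479, -0.479, -0.52]
contact_force: [-0.4, 1.1, 1.2]
opening: 0.156
```

```bash
python3 -m inch '0 0 0 0; 0 0 0 0; 0 0 0 0; 0 0 0 0' 0.0 && python3 -m inch '0 -50 0 0; 0 -100 0 0; 0 -150 0 0; 0 -200 0 0; 0 -200 80 0; 0 -200 130 0; 0 -200 180 0; 0 -200 180 0' ; python3 - <<'E'
from h import *
D={c:snap(c,"s4"+c) for c in("side","top")}
T={c:r.trace(c,"scoop") for c in D}
for c in D:
  print(c,[(np.round(o["centre"],0),o["p"]) for o in T[c]])
ob=[(D[c],T[c][0]["region"]) for c in D if T[c]]
x,f=fit(ob,SC,[.487,-.392,np.radians(175)],.006);print(x,np.degrees(x[2]),f)
E
```

```text
clock: 8.85
tool_pos: [0.4757, -0.3918, 0.0171]
eef_rot: [-0.52, -0.479, 0.479, 0.52]
contact_force: [0.2, 0.0, 0.5]
opening: 0.489
clock: 9.65
tool_pos: [0.2916, -0.3766, 0.2171]
eef_rot: [-0.519, -0.478, 0.48, 0.522]
contact_force: [0.8, -0.4, -0.1]
opening: 0.499
side [(array([348., 204.]), 0.76)]
top [(array([234., 366.]), 0.57)]
[ 0.48944866 -0.39243689  3.04747164] 174.60726308474997 0.16577660032232688
```

View pics/s4side.png

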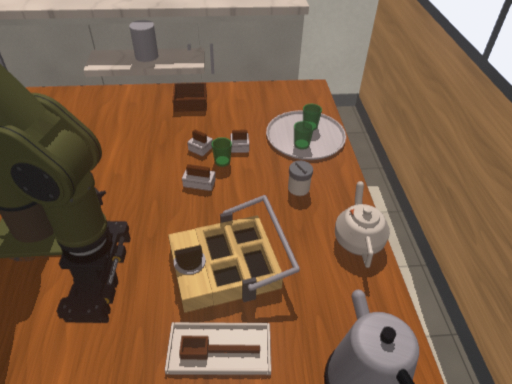

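The scoop lies in the rest (side view, 180–260 × 348) and the fit puts it about 6 mm from the rest's centre. All three boxes look unmoved. Next is the oblong.

```bash
cat > bx.py <<'E'
from h import *
def find(n,p0,used=("side","top"),save=None,show=True):
    parts=SQ if n[0]=="s" else OB
    D={c:snap(c) for c in used}; ob=[]
    for c in used:
        L=r.trace(c,n); q=proj(D[c],[p0[0],p0[1],.03])
        L=[o for o in L if np.hypot(*(np.array(o["centre"][::-1])-q))<15]
        if L: ob.append((c,D[c],L[0]["region"]))
    for sub in ([ob]+[[o] for o in ob]):
        x,f=fit([o[1:] for o in sub],parts,p0); 
        print(n,[o[0] for o in sub],np.round(x[:2],4),round(np.degrees(x[2]),1),round(f,3))
        if len(sub)==len(ob) and sub is ob: best=x
    if save:
        im=[]
        for c in used:
            f=cv2.resize(D[c]["frame"][:,:,::-1],None,fx=4,fy=4,interpolation=cv2.INTER_CUBIC)
            cs,_=cv2.findContours(mask(D[c],parts,best),cv2.RETR_EXTERNAL,cv2.CHAIN_APPROX_NONE);cv2.drawContours(f,cs,-1,(255,255,0),1)
            u,v=(proj(D[c],[best[0],best[1],.03])*4).astype(int)
            im.append(f[max(0,v-180):v+180,max(0,u-180):u+180])
        cv2.imwrite(f"pics/{save}.png",np.hstack([cv2.resize(i,(360,360)) for i in im]))
    return best
E
python3 - <<'E'
from bx import *
b=find("oblong_a",[.438,.146,np.radians(-15)],save="b1")
plan([b[0],b[1],.2],b[2]+np.pi/2)
E
```

```text
oblong_a ['side', 'top'] [0.4392 0.1459] -17.2 0.194
oblong_a ['side'] [0.4378 0.1478] -12.5 0.104
oblong_a ['top'] [0.4391 0.1459] -17.2 0.083
row x y z [532.6  17.4 -98.9] spin 12.6 or -167.4 tool y [ 0.002 -0.    -1.   ] jaw yaw 85.4 q7 1.8
```

View pics/b1.png

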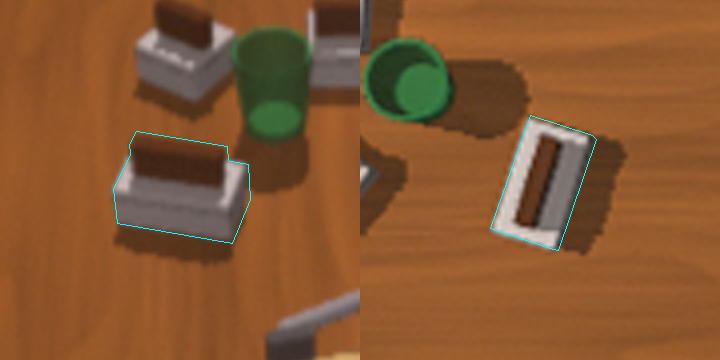

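```bash
python3 -m inch '150 10 -120 11; 150 10 -120 11; 150 10 -120 11; 150 10 -120 11; 533 10 -98 11; 533 10 -98 11; 533 10 -98 11; 533 10 -98 11; 533 10 -98 11; 533 10 -98 11' && python3 -m inch '533 0 0 0; 0 0 0 0' 2>&1 | tail -0; python3 - <<'E'
from h import *
plan([.4385,.146,.047],np.radians(-15.7+90))
E
```

```text
clock: 11.05
tool_pos: [0.4358, 0.0656, 0.2071]
eef_rot: [-0.563, -0.428, 0.427, 0.563]
contact_force: [0.7, 0.0, 0.8]
opening: 0.499
row x y z [ 53.5 162.6  17.3] spin 2.3 or -177.7 tool y [ 0.013  0.017 -1.   ] jaw yaw 76.6 q7 0.66
```

```bash
python3 -m inch '0 0 0 2; 0 0 0 2; 0 0 0 2'; python3 - <<'E'
from h import *
plan([.4385,.146,.047],np.radians(-15.7+90))
E
```

```text
clock: 11.55
tool_pos: [0.4361, 0.0633, 0.2072]
eef_rot: [-0.571, -0.418, 0.417, 0.571]
contact_force: [-0.4, 0.7, 0.2]
opening: 0.499
row x y z [ 79.3 160.3  22.9] spin -1.9 or 178.1 tool y [ 0.001  0.001 -1.   ] jaw yaw 72.4 q7 0.63
```

```bash
python3 -m inch '79 0 23 -2; 79 0 23 -2; 79 50 23 -2; 79 100 23 -2; 79 130 23 -2; 79 130 23 -2; 79 130 23 -2'; python3 - <<'E'
from h import *
plan([.4385,.146,.047],np.radians(-15.7+90))
snap("side","g1",(165,110,285,230),5)
E
```

```text
clock: 12.25
tool_pos: [0.4378, 0.1451, 0.0773]
eef_rot: [-0.563, -0.427, 0.427, 0.564]
contact_force: [0.1, -0.2, 0.3]
opening: 0.499
row x y z [ 1.1 30.3 -0.5] spin 0.0 or -180.0 tool y [-0.  0. -1.] jaw yaw 74.3 q7 0.37
```

View pics/g1.png

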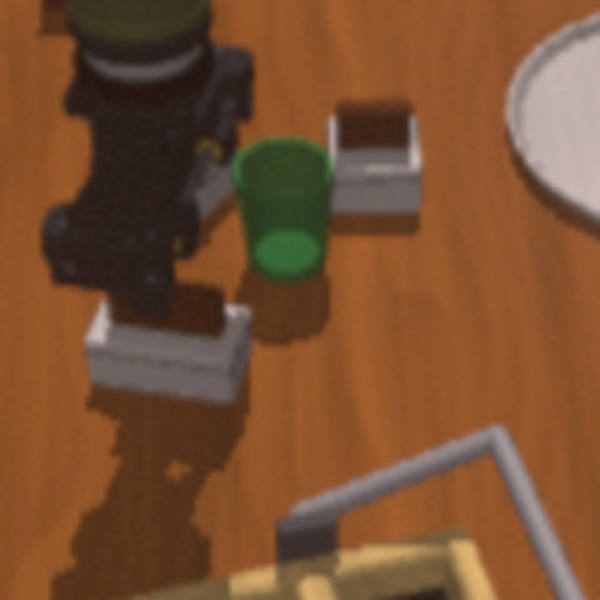

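```bash
python3 -m inch '1 15 -1 0; 1 30 -1 0; 1 30 -1 0' && python3 -m inch '0 0 0 0; 0 0 0 0; 0 0 0 0; 0 0 0 0; 0 0 0 0' -1 30; python3 - <<'E'
from h import *
d=snap("side","g2",(165,110,285,230),5)
p,R,s=tool()
for z in(-.008,0,.011): print((proj(d,p+[0,0,z])-[165,110]+.5)*5, end=' ')
E
```

```text
clock: 12.6
tool_pos: [0.4395, 0.1458, 0.0479]
eef_rot: [0.564, 0.428, -0.426, -0.564]
contact_force: [-0.5, -0.3, -0.4]
opening: 0.501
clock: 13.1
tool_pos: [0.4392, 0.1457, 0.0478]
eef_rot: [0.564, 0.428, -0.427, -0.563]
contact_force: [-0.1, 0.1, 6.2]
opening: 0.182
[170.11245668 319.69960261] [169.14619575 309.63322419] [167.80373749 295.64767174]
```

View pics/g2.png

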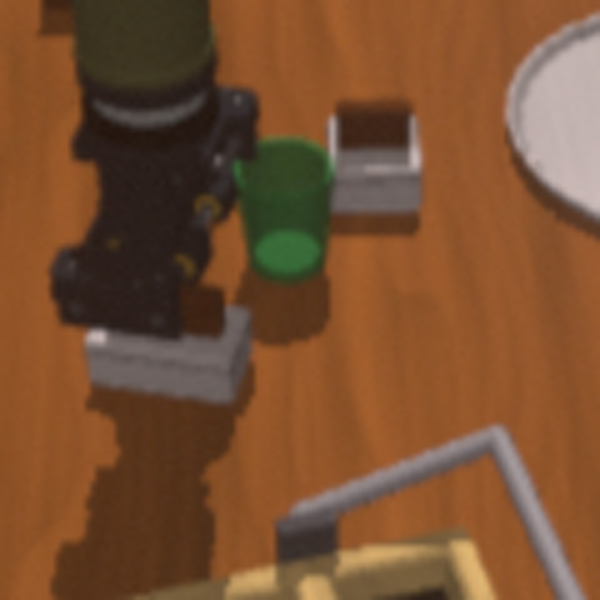

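```bash
python3 -m inch '0 -50 0 0; 0 -100 0 0; 0 -150 0 0; 0 -150 0 0; 0 -150 0 0'; python3 - <<'E'
from h import *
g=cw(-.039,.039,.19); print(g); plan(g,CP[2])
snap("side","g3",(165,60,305,230),3.5)
E
```

```text
clock: 13.65
tool_pos: [0.439, 0.145, 0.1978]
eef_rot: [0.564, 0.427, -0.426, -0.563]
contact_force: [-0.0, -0.3, -2.6]
opening: 0.182
[ 0.49143302 -0.13292369  0.19      ]
row x y z [-253.3    7.7 -125.8] spin 62.4 or -117.6 tool y [ 0.002  0.    -1.   ] jaw yaw 74.3 q7 0.47
```

View pics/g3.png

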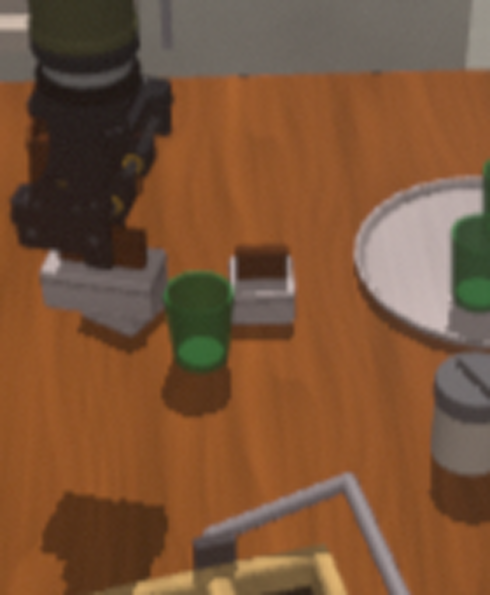

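The oblong is lifted level in the gripper. Carrying it over recess1.

```bash
python3 -m inch '-253 8 -126 62; -253 8 -126 62; -253 8 -126 62; -253 8 -126 62; -253 8 -126 62; -253 8 -126 62; -253 8 -126 62; -253 8 -126 62; -253 8 -126 62; -253 8 -126 62' && python3 -m inch '0 0 0 0; 0 0 0 0'; python3 - <<'E'
from h import *
g=cw(-.039,.039,.12); plan(g,CP[2])
snap("side","g4",(155,150,305,310),3.7)
d=snap("top","g4t",(230,150,370,275),4)
E
```

```text
clock: 14.7
tool_pos: [0.4911, -0.1307, 0.1883]
eef_rot: [-0.702, -0.077, 0.078, 0.703]
contact_force: [0.3, -0.4, -1.4]
opening: 0.176
clock: 14.9
tool_pos: [0.4917, -0.1316, 0.1891]
eef_rot: [-0.703, -0.077, 0.077, 0.703]
contact_force: [-0.3, -0.8, -1.5]
opening: 0.174
row x y z [-0.5 69.1 -1.3] spin 0.6 or -179.4 tool y [-0.  0. -1.] jaw yaw 12.4 q7 0.26
```

View pics/g4.png

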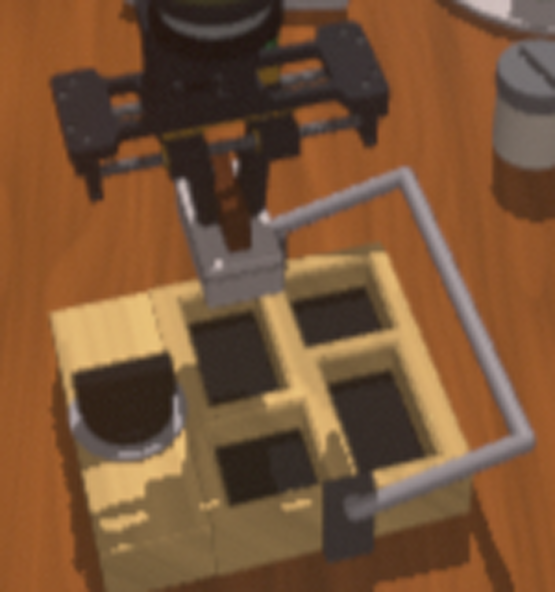

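View pics/g4t.png

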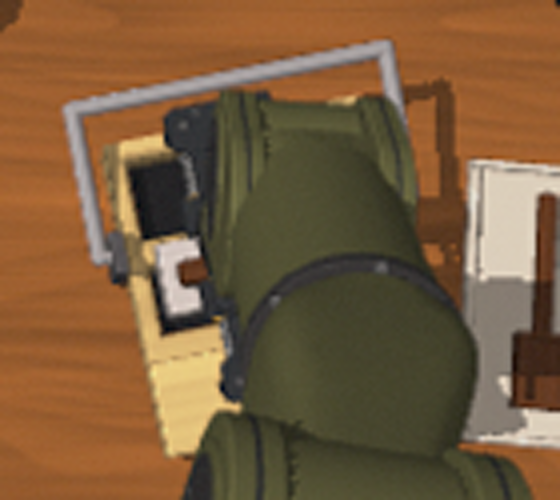

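```bash
cat > hand.py <<'E'
from h import *
import sys
# overlay expected in-hand box (kind, name)
def hand(kind,name,dz=.0475,crop=(155,150,305,310),sc=4,turn=90):
    d=snap("side"); p,R,s=tool()
    yaw=np.arctan2(R[1,0],R[0,0])+np.radians(turn)
    f=cv2.resize(d["frame"][:,:,::-1],None,fx=sc,fy=sc,interpolation=cv2.INTER_CUBIC)
    Rz=Rot.from_euler('z',yaw).as_matrix()
    for P in (SQ if kind=="s" else OB):
        uv=np.array([(proj(d,Rz@q+[p[0],p[1],p[2]-dz])+.5)*sc-.5 for q in P])
        for i in range(8):
            for j in range(i):
                if bin(i^j).count("1")==1: cv2.line(f,tuple(np.round(uv[i]).astype(int).tolist()),tuple(np.round(uv[j]).astype(int).tolist()),(255,255,0),1)
    c=[int(v*sc) for v in crop]; cv2.imwrite(f"pics/{name}.png",f[c[1]:c[3],c[0]:c[2]])
E
python3 -c "
from hand import *
hand('o','h1')"
```

```text
(no output)
```

View pics/h1.png

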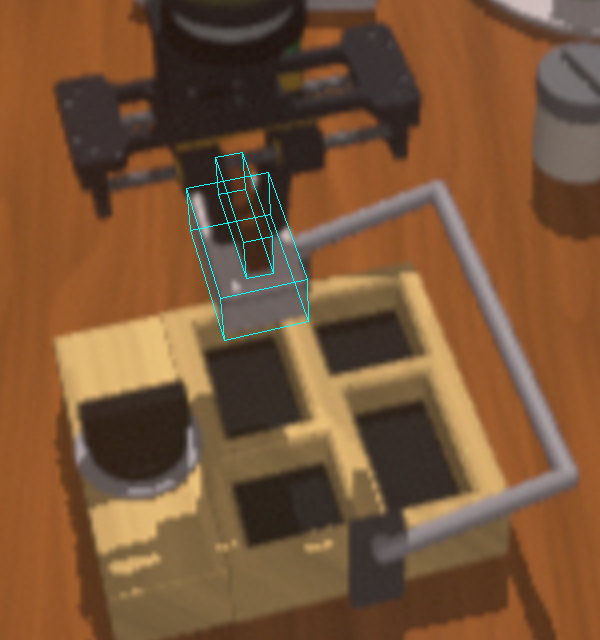

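```bash
python3 -c "
from hand import *
hand('o','h2',crop=(195,180,245,240),sc=10)
snap('side','h3',(195,180,245,240),10)"; cd pics; python3 -c "
import cv2,numpy as np
cv2.imwrite('h23.png',np.hstack([cv2.imread('h2.png'),cv2.imread('h3.png')])[:, :800]) if 0 else cv2.imwrite('h23.png',cv2.resize(np.hstack([cv2.imread('h2.png'),cv2.imread('h3.png')]),(800,480)))"
```

```text
(no output)
```

View pics/h23.png

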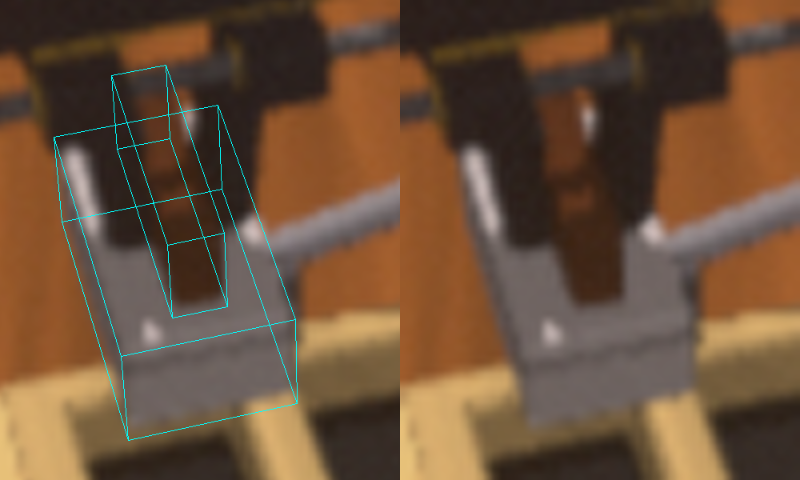

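```bash
python3 -m inch '0 40 -1 0; 0 77 -1 0; 0 77 -1 0; 0 77 -1 0'; python3 -c "
from hand import *
hand('o','h2',crop=(190,205,250,265),sc=10)
snap('side','h3',(190,205,250,265),10)
plan(cw(-.039,.039,.1),CP[2])
cv2.imwrite('pics/h24.png',cv2.resize(np.hstack([cv2.imread('pics/h2.png'),cv2.imread('pics/h3.png')]),(800,400)))"
```

```text
clock: 15.55
tool_pos: [0.4917, -0.1331, 0.1123]
eef_rot: [-0.703, -0.076, 0.076, 0.703]
contact_force: [0.3, 0.7, -1.3]
opening: 0.18
row x y z [-1.5 13.7  0.8] spin 0.5 or -179.5 tool y [ 0.003 -0.    -1.   ] jaw yaw 12.3 q7 0.23
```

View pics/h24.png

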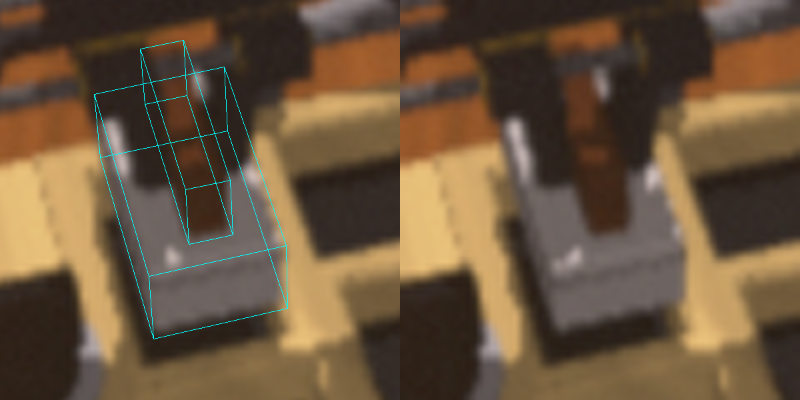

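```bash
python3 -m inch '-1 8 -1 0; -1 16 -1 0; -1 20 -1 0; -1 24 -1 0; -1 24 -1 0'
```

```text
clock: 16.15
tool_pos: [0.4916, -0.1351, 0.0906]
eef_rot: [0.704, 0.077, -0.074, -0.702]
contact_force: [0.3, -0.0, -2.0]
opening: 0.178
```

```bash
python3 -m inch '0 6 0 0; 0 10 0 0; 0 12 0 0; 0 14 0 0; 0 14 0 0'
```

```text
clock: 16.65
tool_pos: [0.4909, -0.1342, 0.0734]
eef_rot: [-0.703, -0.076, 0.076, 0.703]
contact_force: [0.1, 0.3, -2.2]
opening: 0.175
```

```bash
python3 -m inch '0 2 0 0; 0 4 0 0; 0 5 0 0; 0 5 0 0'; python3 -c "
from h import *
print(tool()[0], r.get_state()['contact_force'])
snap('side','h5',(155,150,305,310),3.7)"
```

```text
clock: 17.05
tool_pos: [0.4909, -0.1344, 0.0689]
eef_rot: [-0.703, -0.076, 0.076, 0.703]
contact_force: [0.9, -0.6, -2.0]
opening: 0.178
[ 0.49092081 -0.13435199  0.06886361] [ 0.91231481 -0.64716043 -2.02480668]
```

View pics/h5.png

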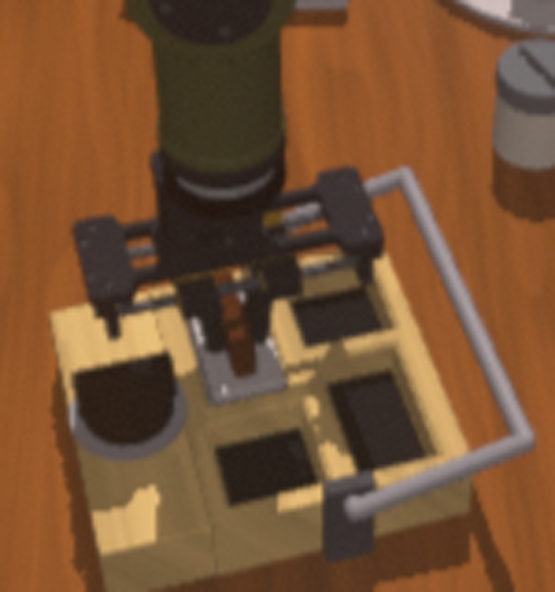

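```bash
python3 -c "
from hand import *
hand('o','h2',crop=(190,215,250,275),sc=10)
snap('side','h3',(190,215,250,275),10)
cv2.imwrite('pics/h25.png',cv2.resize(np.hstack([cv2.imread('pics/h2.png'),cv2.imread('pics/h3.png')]),(800,400)))"
```

```text
(no output)
```

View pics/h25.png

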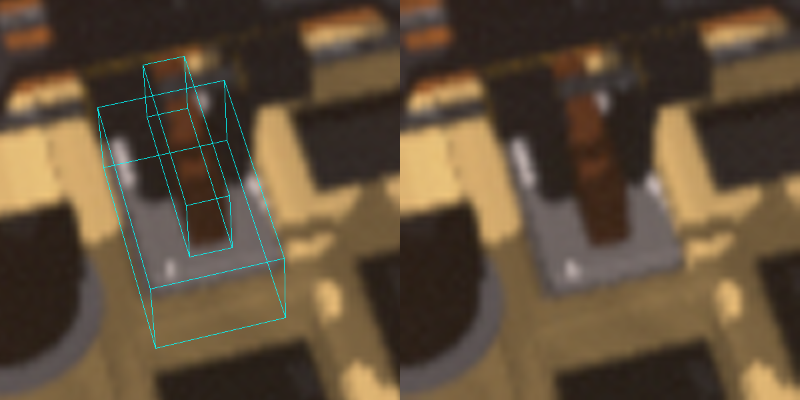

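```bash
python3 -m inch '0 1 0 0; 0 2 0 0; 0 3 0 0; 0 3 0 0'
```

```text
clock: 17.6
tool_pos: [0.4912, -0.1343, 0.0663]
eef_rot: [-0.703, -0.076, 0.076, 0.703]
contact_force: [-1.1, 0.4, -0.1]
opening: 0.179
```

```bash
python3 -m inch '0 1 0 0; 0 2 0 0; 0 2 0 0'
```

```text
clock: 17.9
tool_pos: [0.4914, -0.1342, 0.0659]
eef_rot: [0.703, 0.076, -0.076, -0.703]
contact_force: [-2.3, 1.5, 18.5]
opening: 0.181
```

Bottomed out at 18 N, with the underside at about 0.019 (flush). Releasing.

```bash
python3 -m inch '0 -1 0 0; 0 -2 0 0; 0 -2 0 0; 0 -2 0 0; 0 -2 0 0' -0.3 && python3 -m inch '0 -50 0 0; 0 -100 0 0; 0 -150 0 0; 0 -150 100 0; 0 -150 150 0; 0 -150 200 0; 0 -150 200 0'; python3 - <<'E'
from bx import *
snap("side","p1",(155,150,305,310),3.7)
snap("top","p1t",(230,150,370,275),4)
b=find("square_a",[.5715,.3172,np.radians(-2)],save="b2")
E
```

```text
clock: 18.4
tool_pos: [0.491, -0.1344, 0.0659]
eef_rot: [-0.703, -0.076, 0.076, 0.703]
contact_force: [-0.2, 0.1, -0.2]
opening: 0.35
clock: 19.1
tool_pos: [0.4478, 0.0625, 0.2163]
eef_rot: [-0.703, -0.076, 0.075, 0.703]
contact_force: [0.4, 1.4, -0.0]
opening: 0.351
square_a ['side', 'top'] [0.5708 0.3185] -4.5 0.268
square_a ['side'] [0.5703 0.3197] -2.1 0.135
square_a ['top'] [0.5715 0.3175] -2.3 0.121
```

View pics/p1.png

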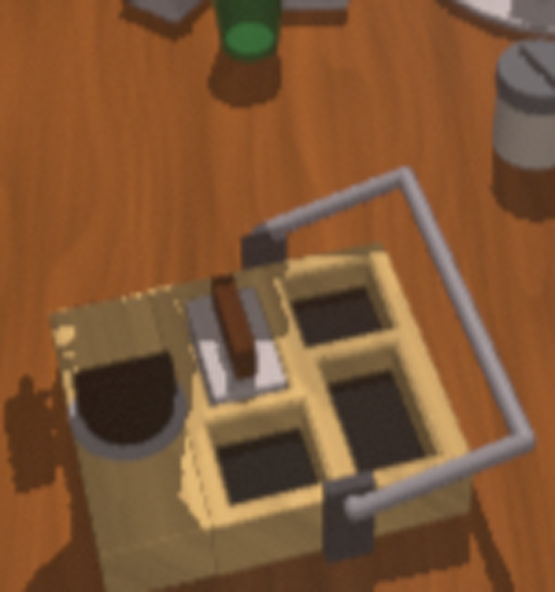

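View pics/b2.png

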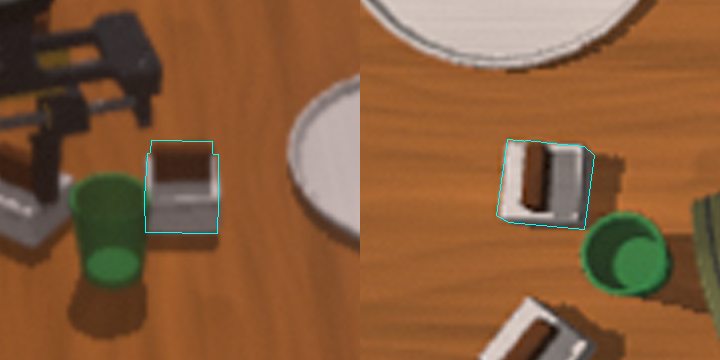

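The oblong sits flush in recess1 (side view around (235, 345) in the crop). The square next to the cup is unmoved, with the fit outline on its body. Going for it next.

```bash
python3 - <<'E'
from h import *
plan([.571,.3180,.2],np.radians(-2.3+90))
E
```

```text
row x y z [174.3  15.8 226.6] spin -75.5 or 104.5 tool y [-0.    -0.001 -1.   ] jaw yaw 12.2 q7 -0.12
```

```bash
python3 -m inch '174 16 227 -75; 174 16 227 -75; 174 16 227 -75; 174 16 227 -75; 174 16 227 -75; 174 16 227 -75; 174 16 227 -75; 174 16 227 -75; 174 16 227 -75; 174 16 227 -75' 0.0 && python3 -m inch '0 0 0 0; 0 0 0 0; 0 0 0 0'; python3 - <<'E'
from h import *
plan([.571,.3180,.048],np.radians(-2.3+90))
E
```

```text
clock: 20.4
tool_pos: [0.5714, 0.3169, 0.1994]
eef_rot: [0.513, 0.487, -0.488, -0.512]
contact_force: [0.3, -0.6, 0.3]
opening: 0.5
clock: 20.7
tool_pos: [0.5702, 0.3195, 0.2003]
eef_rot: [0.512, 0.488, -0.488, -0.512]
contact_force: [0.0, 0.4, 1.0]
opening: 0.5
row x y z [ -1.4 152.3  -0.8] spin -0.5 or 179.5 tool y [ 0. -0. -1.] jaw yaw 87.2 q7 0.61
```

```bash
python3 -m inch '-1 50 -1 -1; -1 100 -1 -1; -1 140 -1 -1; -1 152 -1 -1; -1 152 -1 -1' && python3 -m inch '0 0 0 0; 0 0 0 0; 0 0 0 0; 0 0 0 0; 0 0 0 0' -1 30; python3 - <<'E'
from h import *
d=snap("side","g5",(180,100,300,200),5)
E
```

```text
clock: 21.2
tool_pos: [0.5701, 0.3186, 0.0476]
eef_rot: [-0.507, -0.492, 0.493, 0.507]
contact_force: [0.6, -0.3, 0.2]
opening: 0.5
clock: 21.7
tool_pos: [0.5714, 0.3189, 0.049]
eef_rot: [0.507, 0.493, -0.492, -0.507]
contact_force: [-0.0, 0.3, 4.2]
opening: 0.178
```

View pics/g5.png

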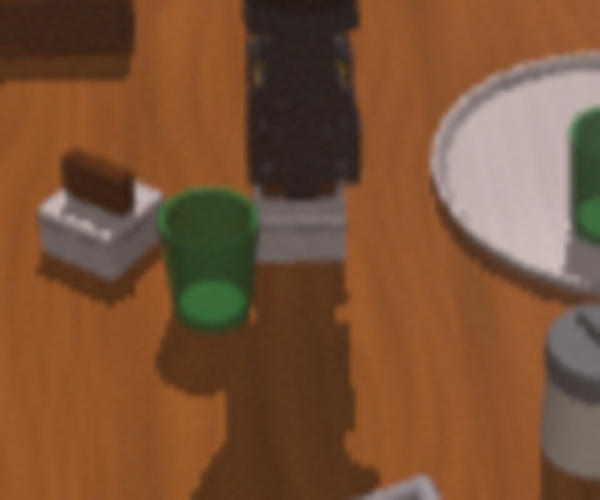

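```bash
python3 -m inch '0 -50 0 0; 0 -100 0 0; 0 -150 0 0; 0 -150 0 0; 0 -150 0 0'; python3 - <<'E'
from h import *
g=cw(.039,.054,.19); print(g); plan(g,CP[2]+np.pi/2)
E
```

```text
clock: 22.25
tool_pos: [0.571, 0.3188, 0.1987]
eef_rot: [0.507, 0.493, -0.492, -0.507]
contact_force: [-0.1, 0.5, -2.4]
opening: 0.18
[ 0.56470118 -0.10225162  0.19      ]
row x y z [-421.1    8.5   -6. ] spin -13.5 or 166.5 tool y [ 0.001  0.    -1.   ] jaw yaw 88.3 q7 0.62
```

```bash
python3 -m inch '-421 8 -6 -13.5; -421 8 -6 -13.5; -421 8 -6 -13.5; -421 8 -6 -13.5; -421 8 -6 -13.5; -421 8 -6 -13.5; -421 8 -6 -13.5; -421 8 -6 -13.5; -421 8 -6 -13.5; -421 8 -6 -13.5' && python3 -m inch '0 0 0 0; 0 0 0 0; 0 0 0 0'; python3 -c "
from hand import *
plan(cw(.039,.054,.11),CP[2]+np.pi/2)
hand('s','h2',crop=(200,170,290,260),sc=6,turn=90)
"
```

```text
clock: 23.25
tool_pos: [0.5619, -0.1082, 0.1869]
eef_rot: [-0.447, -0.545, 0.549, 0.449]
contact_force: [0.1, -0.2, -2.4]
opening: 0.179
clock: 23.55
tool_pos: [0.5645, -0.1, 0.1897]
eef_rot: [0.444, 0.55, -0.549, -0.445]
contact_force: [0.6, 0.5, -1.6]
opening: 0.178
row x y z [-2.4 79.7  0.2] spin 0.2 or -179.8 tool y [-0.001  0.001 -1.   ] jaw yaw 102.0 q7 1.38
```

View pics/h2.png

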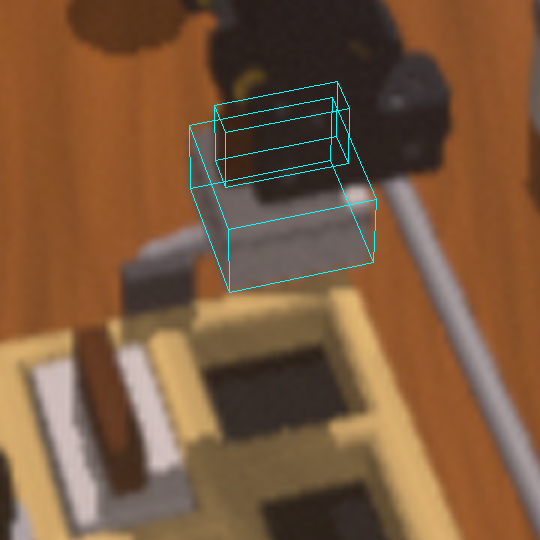

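```bash
python3 -m inch '-2 40 0 0; -2 75 0 0; -2 75 0 0; -2 75 0 0; -2 75 0 0'; python3 -c "
from hand import *
plan(cw(.039,.054,.09),CP[2]+np.pi/2)
hand('s','h6',crop=(200,190,290,280),sc=6,turn=90)
"
```

```text
clock: 24.1
tool_pos: [0.5665, -0.1034, 0.1169]
eef_rot: [0.446, 0.55, -0.548, -0.445]
contact_force: [-0.7, -0.7, -2.1]
opening: 0.177
row x y z [ 1.5 26.9  1.6] spin 0.0 or -180.0 tool y [ 0.003  0.    -1.   ] jaw yaw 101.9 q7 1.3
```

View pics/h6.png

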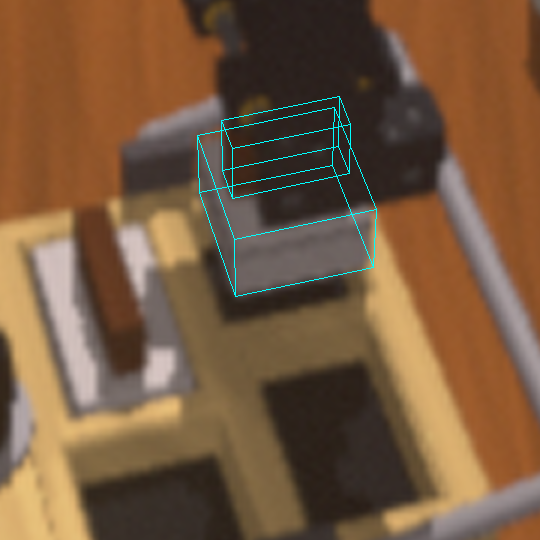

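```bash
python3 -m inch '1 10 1 0; 1 18 1 0; 1 24 1 0; 1 27 1 0; 1 27 1 0'
```

```text
clock: 24.65
tool_pos: [0.5634, -0.1033, 0.0875]
eef_rot: [-0.445, -0.549, 0.549, 0.446]
contact_force: [-1.2, 0.7, -3.2]
opening: 0.183
```

```bash
python3 -m inch '0 4 0 0; 0 7 0 0; 0 9 0 0; 0 11 0 0; 0 11 0 0'; python3 -m inch '0 3 0 0; 0 5 0 0; 0 5 0 0; 0 5 0 0'
```

```text
clock: 25.15
tool_pos: [0.564, -0.1032, 0.0775]
eef_rot: [0.446, 0.549, -0.549, -0.446]
contact_force: [-0.7, 1.1, 2.1]
opening: 0.178
clock: 25.55
tool_pos: [0.5637, -0.1033, 0.0717]
eef_rot: [-0.446, -0.549, 0.549, 0.446]
contact_force: [-0.6, 0.7, -1.9]
opening: 0.173
```

```bash
python3 -m inch '0 3 0 0; 0 5 0 0; 0 6 0 0; 0 6 0 0'
```

```text
clock: 25.95
tool_pos: [0.5641, -0.1032, 0.0678]
eef_rot: [0.446, 0.549, -0.549, -0.445]
contact_force: [-3.3, 1.1, 12.7]
opening: 0.186
```

```bash
python3 -m inch '0 -1 0 0; 0 -1 0 0; 0 -1 0 0; 0 -1 0 0; 0 -1 0 0' -0.3 && python3 -m inch '0 -50 0 0; 0 -100 0 0; 0 -150 0 0; 100 -150 0 0; 150 -150 0 0; 200 -150 0 0; 200 -150 0 0'; python3 - <<'E'
from bx import *
snap("side","p2",(155,110,305,310),3)
b=find("square_a",[.441,.316,np.radians(-36)],save="b3")
plan([.441,.316,.2],np.radians(-36+90))
E
```

```text
clock: 26.45
tool_pos: [0.5638, -0.1033, 0.067]
eef_rot: [-0.446, -0.549, 0.549, 0.446]
contact_force: [-0.0, 0.7, -0.1]
opening: 0.351
clock: 27.15
tool_pos: [0.5223, 0.094, 0.2173]
eef_rot: [0.446, 0.549, -0.549, -0.446]
contact_force: [0.7, 0.4, -0.7]
opening: 0.348
square_a ['side', 'top'] [0.4413 0.3163] -37.0 0.205
square_a ['side'] [0.4395 0.3188] -34.5 0.11
square_a ['top'] [0.4417 0.3156] -35.1 0.077
row x y z [236.3  16.7  34.1] spin 47.8 or -132.2 tool y [-0.    -0.001 -1.   ] jaw yaw 101.8 q7 1.03
```

View pics/p2.png

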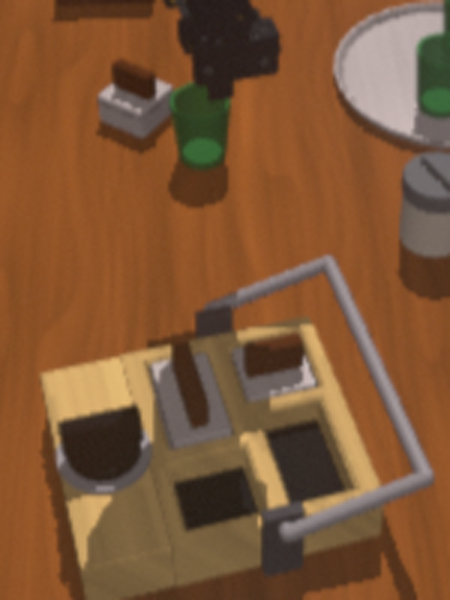

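View pics/b3.png

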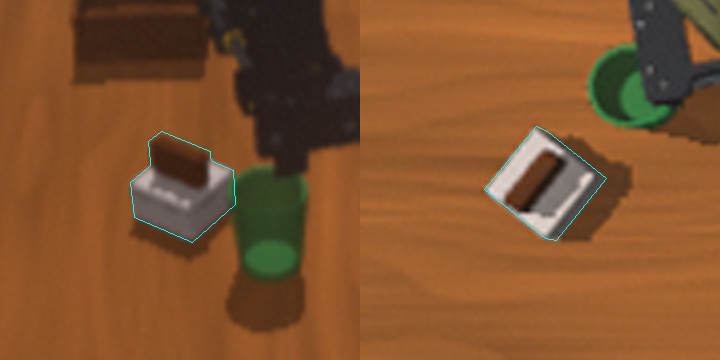

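Both placed boxes look flush (side crop (188, 395) and (275, 360)). The last square is where it was, with its fit outline good.

```bash
python3 -m inch '236 17 34 48; 236 17 34 48; 236 17 34 48; 236 17 34 48; 236 17 34 48; 236 17 34 48; 236 17 34 48; 236 17 34 48; 236 17 34 48' 0.0 && python3 -m inch '0 0 0 0; 0 0 0 0; 0 0 0 0'; python3 - <<'E'
from h import *
plan([.441,.3165,.048],np.radians(-36+90))
E
```

```text
clock: 28.3
tool_pos: [0.4425, 0.3142, 0.2001]
eef_rot: [0.631, 0.319, -0.319, -0.631]
contact_force: [0.2, 0.6, -0.6]
opening: 0.499
clock: 28.6
tool_pos: [0.4415, 0.316, 0.2002]
eef_rot: [-0.631, -0.32, 0.32, 0.631]
contact_force: [-1.1, -0.0, -0.4]
opening: 0.501
row x y z [1.000e-01 1.522e+02 7.000e-01] spin -0.2 or 179.8 tool y [ 0.  0. -1.] jaw yaw 53.8 q7 -0.02
```

```bash
python3 -m inch '0 50 1 0; 0 100 1 0; 0 140 1 0; 0 152 1 0; 0 152 1 0' && python3 -m inch '0 0 0 0; 0 0 0 0; 0 0 0 0; 0 0 0 0; 0 0 0 0' -1 30; python3 - <<'E'
from h import *
d=snap("side","g6",(160,100,280,200),5)
E
```

```text
clock: 29.1
tool_pos: [0.4398, 0.3167, 0.0472]
eef_rot: [0.631, 0.319, -0.321, -0.63]
contact_force: [0.0, -0.2, -0.4]
opening: 0.504
clock: 29.6
tool_pos: [0.4408, 0.3171, 0.0491]
eef_rot: [-0.631, -0.32, 0.32, 0.631]
contact_force: [-0.4, -1.0, 6.6]
opening: 0.177
```

View pics/g6.png

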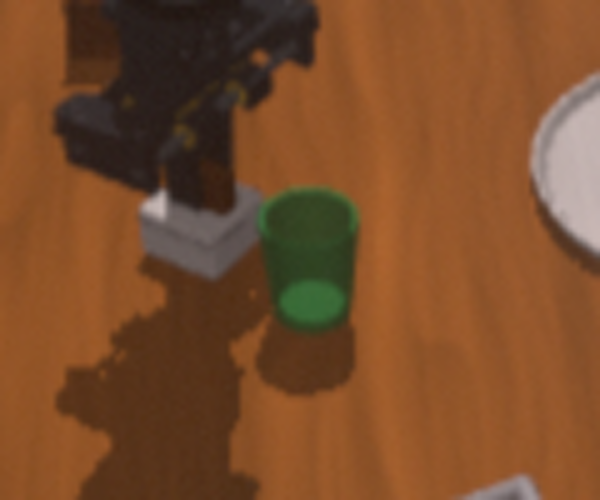

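Gripped: an opening of 0.177 is about 16 mm, the rib's width. Lifting and planning the move to recess0.

```bash
python3 -m inch '0 -50 0 0; 0 -100 0 0; 0 -150 0 0; 0 -150 0 0; 0 -150 0 0'; python3 - <<'E'
from h import *
g=cw(-.039,-.054,.19); print(g); plan(g,CP[2]+np.pi/2); plan(g,CP[2])
E
```

```text
clock: 30.15
tool_pos: [0.4407, 0.317, 0.1989]
eef_rot: [-0.63, -0.321, 0.319, 0.631]
contact_force: [0.1, -0.9, -4.3]
opening: 0.181
[ 0.51049882 -0.22394838  0.19      ]
row x y z [-395.3    8.5 -375.7] spin -48.0 or 132.0 tool y [ 0.001  0.001 -1.   ] jaw yaw 53.8 q7 -0.04
row x y z [-395.3    8.5 -375.7] spin 42.0 or -138.0 tool y [ 0.001  0.001 -1.   ] jaw yaw 53.8 q7 -0.04
```

```bash
python3 -m inch '-395 8 -376 -48; -395 8 -376 -48; -395 8 -376 -48; -395 8 -376 -48; -395 8 -376 -48; -395 8 -376 -48; -395 8 -376 -48; -395 8 -376 -48; -395 8 -376 -48; -395 8 -376 -48' ; python3 - <<'E'
from h import *
g=cw(-.039,-.054,.19); plan(g,CP[2]+np.pi/2)
E
```

```text
clock: 31.15
tool_pos: [0.5032, -0.1806, 0.1885]
eef_rot: [-0.444, -0.548, 0.549, 0.447]
contact_force: [1.8, 0.9, -3.5]
opening: 0.181
row x y z [-44.   -1.7   1.7] spin 0.0 or -180.0 tool y [-0.004  0.002 -1.   ] jaw yaw 101.8 q7 1.46
```

```bash
python3 -m inch '-44 0 2 0; -44 0 2 0; -44 0 2 0; -44 0 2 0; -44 0 2 0' ; python3 -c "
from hand import *
plan(cw(-.039,-.054,.115),CP[2]+np.pi/2)
hand('s','h7',crop=(180,190,270,290),sc=6,turn=90)
"
```

```text
clock: 31.65
tool_pos: [0.5117, -0.22, 0.1902]
eef_rot: [0.444, 0.55, -0.549, -0.446]
contact_force: [0.6, -0.2, -2.5]
opening: 0.179
row x y z [-3.8 75.2  1.9] spin 0.2 or -179.8 tool y [-0.001  0.002 -1.   ] jaw yaw 102.0 q7 1.55
```

View pics/h7.png

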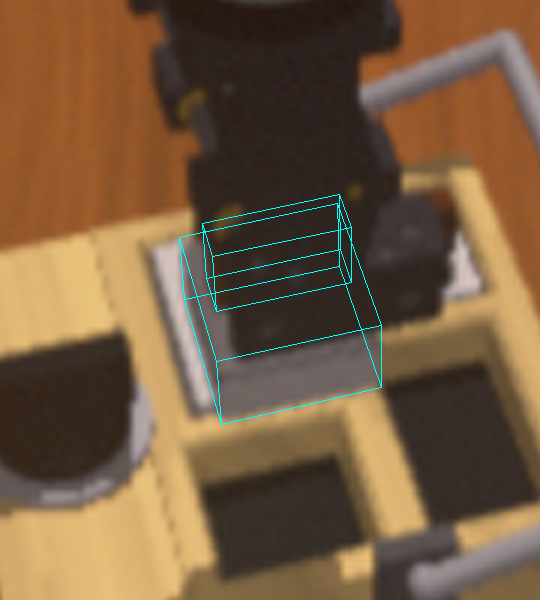

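```bash
python3 -m inch '-4 40 2 0; -4 75 2 0; -4 75 2 0; -4 75 2 0; -4 75 2 0'; python3 -c "
from hand import *
plan(cw(-.039,-.054,.09),CP[2]+np.pi/2)
hand('s','h8',crop=(180,210,270,300),sc=6,turn=90)
"
```

```text
clock: 32.2
tool_pos: [0.5124, -0.226, 0.1176]
eef_rot: [0.447, 0.55, -0.548, -0.445]
contact_force: [0.5, 0.3, -2.8]
opening: 0.18
row x y z [ 2.4 27.6  1.5] spin 0.1 or -179.9 tool y [ 0.003 -0.    -1.   ] jaw yaw 101.9 q7 1.46
```

View pics/h8.png

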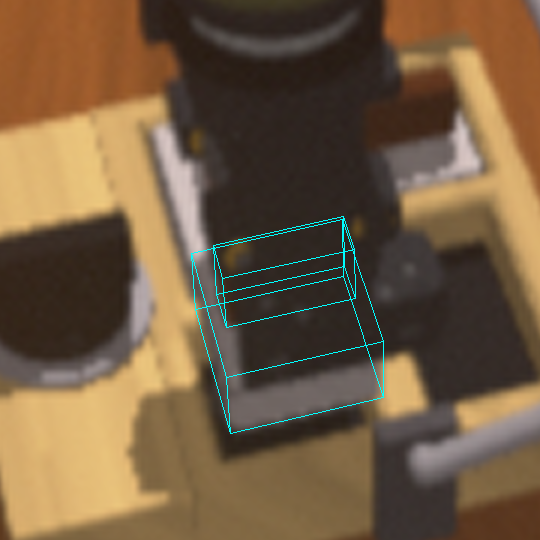

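```bash
python3 -m inch '2 10 1 0; 2 18 1 0; 2 24 1 0; 2 28 1 0; 2 28 1 0'
```

```text
clock: 32.75
tool_pos: [0.509, -0.2246, 0.0871]
eef_rot: [-0.445, -0.549, 0.549, 0.446]
contact_force: [0.4, -0.2, -3.9]
opening: 0.179
```

```bash
python3 -m inch '0 4 0 0; 0 8 0 0; 0 11 0 0; 0 14 0 0; 0 16 0 0; 0 16 0 0' && python3 -m inch '0 3 0 0; 0 4 0 0; 0 4 0 0; 0 4 0 0'
```

```text
clock: 33.35
tool_pos: [0.5091, -0.2247, 0.0712]
eef_rot: [-0.445, -0.549, 0.549, 0.446]
contact_force: [-0.2, 0.4, -3.0]
opening: 0.175
clock: 33.75
tool_pos: [0.5094, -0.2247, 0.068]
eef_rot: [0.446, 0.549, -0.549, -0.446]
contact_force: [-1.3, 0.3, 1.2]
opening: 0.18
```

```bash
python3 -m inch '0 1 0 0; 0 2 0 0; 0 2 0 0' && python3 -m inch '0 -1 0 0; 0 -2 0 0; 0 -2 0 0; 0 -2 0 0; 0 -2 0 0' -0.3 && python3 -m inch '0 -50 0 0; 0 -100 0 0; 0 -150 0 0; 0 -180 50 0; 0 -180 100 0; 0 -180 150 0; 0 -180 150 0'; python3 - <<'E'
from h import *
snap("side","p3",(155,170,305,310),5)
snap("top","p3t",(230,150,370,275),5)
E
```

```text
clock: 34.05
tool_pos: [0.5096, -0.2247, 0.0679]
eef_rot: [-0.446, -0.549, 0.549, 0.445]
contact_force: [-4.7, 1.1, 19.8]
opening: 0.18
clock: 34.55
tool_pos: [0.5094, -0.2247, 0.0675]
eef_rot: [0.446, 0.549, -0.549, -0.446]
contact_force: [0.7, 0.5, -0.1]
opening: 0.348
clock: 35.25
tool_pos: [0.3552, -0.2569, 0.2472]
eef_rot: [-0.445, -0.545, 0.55, 0.449]
contact_force: [0.4, -0.8, -0.3]
opening: 0.351
```

View pics/p3.png

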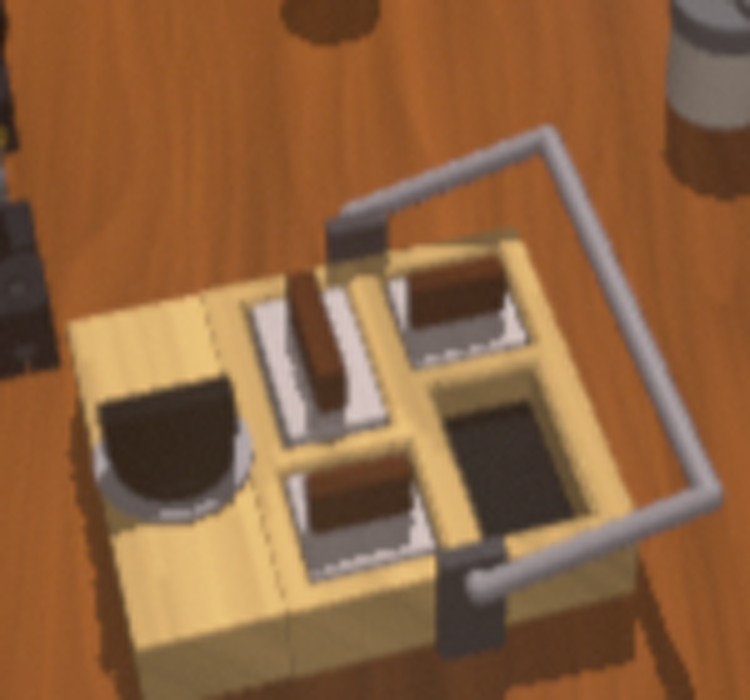

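View pics/p3t.png

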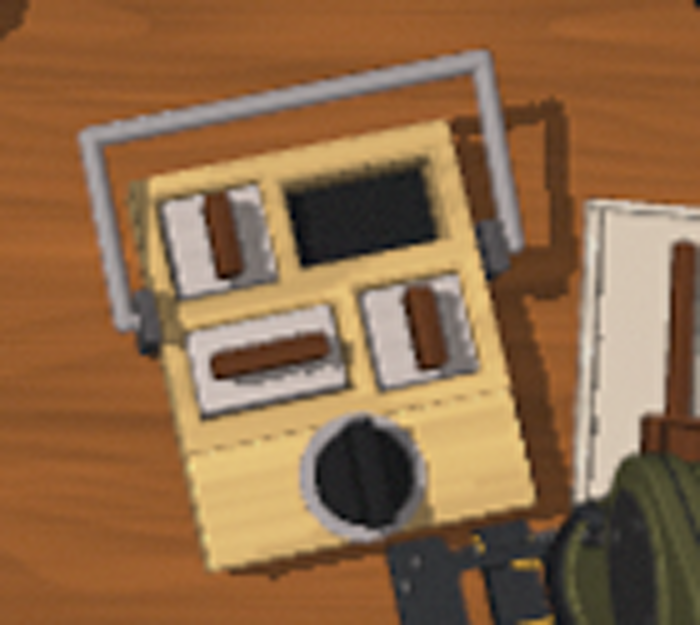

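All three boxes look flush in both views. Before the handle I'll check that no fourth box was hidden.

```bash
python3 - <<'E'
from h import *
for c in("side","top"):
    snap(c,"full"+c)
    for n in("oblong_a","square_a"): print(c,n,[(np.round(o["centre"][::-1]),round(o["p"],2)) for o in r.trace(c,n)])
print(cw(.108,0,.096),cw(0,0,0),cw(-.118,0,0))
E
```

```text
side oblong_a [(array([216., 243.]), 0.63)]
side square_a [(array([245., 229.]), 0.64), (array([225., 275.]), 0.59)]
top oblong_a [(array([284., 225.]), 0.72), (array([299., 212.]), 0.37)]
top square_a [(array([312., 214.]), 0.73)]
[ 0.6433061  -0.14095908  0.096     ] [ 0.5376 -0.1631  0.    ] [ 0.4221063  -0.18729101  0.        ]
```

View pics/fullside.png

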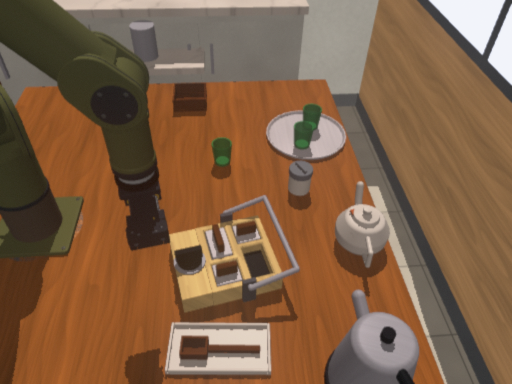

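View pics/fulltop.png

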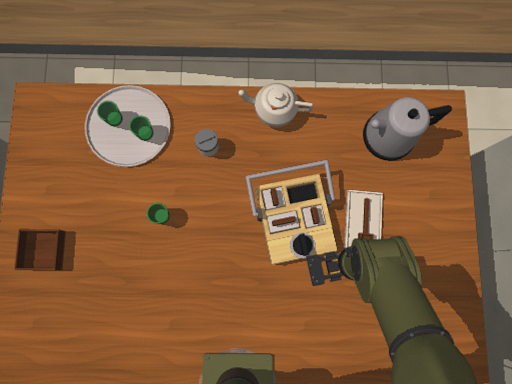

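Only three boxes are present. Now the handle: grip its bar with the jaws along the carrier's x and follow the arc.

```bash
python3 - <<'E'
from h import *
plan(cw(.108,0,.2),CP[2])
E
```

```text
row x y z [  53.8   48.1 -296.6] spin -89.9 or 90.1 tool y [ 0.001  0.001 -1.   ] jaw yaw 101.9 q7 1.72
```

```bash
python3 -m inch '54 0 -297 90; 54 0 -297 90; 54 0 -297 90; 54 0 -297 90; 54 0 -297 90; 54 0 -297 90; 54 0 -297 90; 54 0 -297 90; 54 0 -297 90; 54 0 -297 90' 0.0 && python3 -m inch '0 48 0 4; 0 48 0 4; 0 48 0 4; 0 48 0 4' ; python3 - <<'E'
from h import *
plan(cw(.108,0,.085),CP[2])
snap("side","k1",(190,120,310,290),4)
snap("top","k1t",(230,120,370,275),4)
E
```

```text
clock: 36.65
tool_pos: [0.6429, -0.1404, 0.2472]
eef_rot: [-0.7, -0.096, 0.096, 0.701]
contact_force: [0.3, -0.5, -0.7]
opening: 0.497
clock: 37.05
tool_pos: [0.6435, -0.1415, 0.2013]
eef_rot: [0.703, 0.075, -0.073, -0.703]
contact_force: [-0.6, -0.2, 0.9]
opening: 0.502
row x y z [ -0.3 116.3   0.6] spin 0.1 or -179.9 tool y [ 0.002  0.    -1.   ] jaw yaw 12.0 q7 0.2
```

View pics/k1.png

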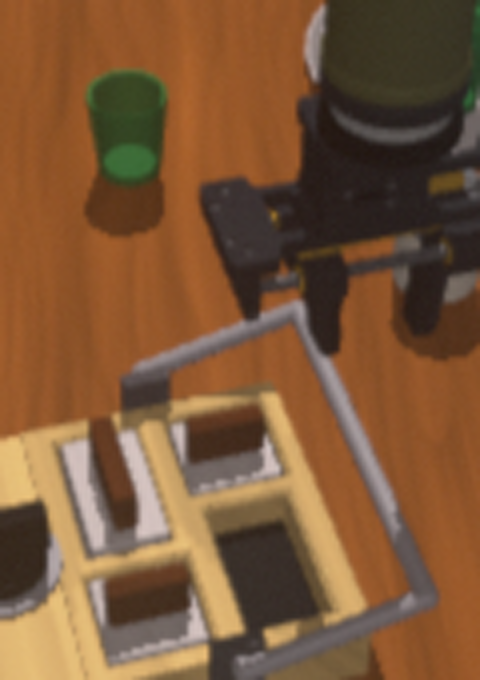

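```bash
python3 -m inch '0 50 0 0; 0 80 0 0; 0 80 0 0; 0 80 0 0'; python3 - <<'E'
from h import *
d=snap("side","k2",(220,150,310,290),5)
print((proj(d,cw(.108,0,.096))-[220,150]+.5)*5)
E
```

```text
clock: 37.55
tool_pos: [0.6431, -0.1419, 0.1211]
eef_rot: [0.703, 0.074, -0.073, -0.703]
contact_force: [0.4, -1.2, 0.3]
opening: 0.499
[299.56312413 405.247287  ]
```

View pics/k2.png

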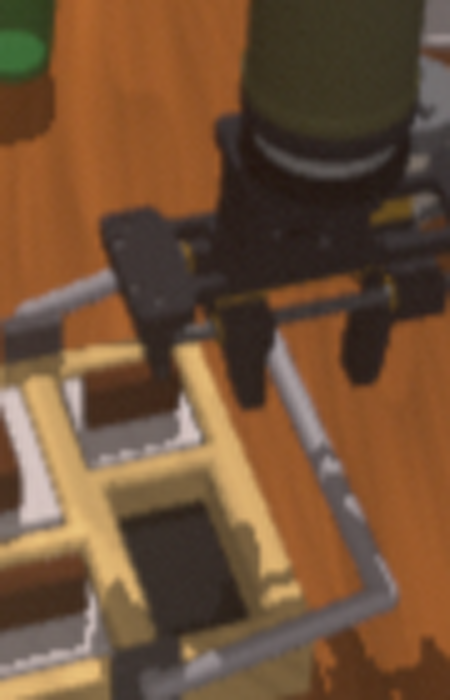

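```bash
python3 -m inch '0 20 0 0; 0 36 0 0; 0 36 0 0; 0 36 0 0' && python3 -m inch '0 0 0 0; 0 0 0 0; 0 0 0 0; 0 0 0 0; 0 0 0 0' -1 12; python3 - <<'E'
from h import *
d=snap("side","k3",(220,150,310,290),5)
snap("top","k3t",(230,120,370,275),4)
E
```

```text
clock: 38.0
tool_pos: [0.6427, -0.1418, 0.0845]
eef_rot: [0.703, 0.073, -0.073, -0.703]
contact_force: [-0.4, 0.3, 0.6]
opening: 0.498
clock: 38.5
tool_pos: [0.6422, -0.1419, 0.0841]
eef_rot: [0.703, 0.073, -0.073, -0.703]
contact_force: [-1.0, 1.1, 2.1]
opening: 0.134
```

View pics/k3.png

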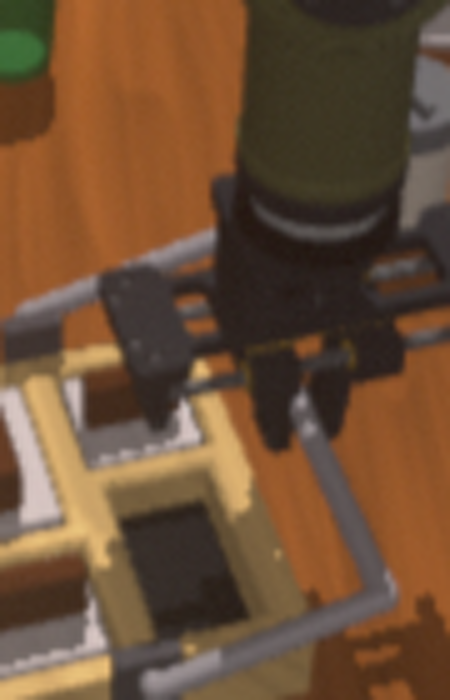

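```bash
python3 -m inch '-3 9 0 0; -3 -9 0 0; -7 -18 0 0; -11 -27 0 0; -16 -35 0 0; -22 -43 0 0; -29 -50 0 0; -36 -57 0 0; -44 -63 0 0; -44 -63 0 0'; python3 - <<'E'
from h import *
d=snap("side","k4",(180,100,310,290),3.5)
E
```

```text
clock: 39.6
tool_pos: [0.5954, -0.1521, 0.1458]
eef_rot: [0.703, 0.07, -0.075, -0.703]
contact_force: [-4.0, -3.9, -13.9]
opening: 0.119
```

View pics/k4.png

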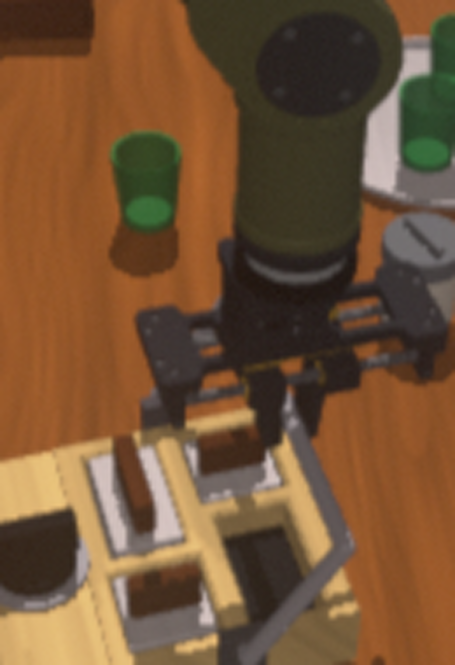

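The first row had a typo: it went 9 mm down for one step. The bar now looks close to the fingertips, so I'll measure the real handle angle.

```bash
python3 - <<'E'
from h import *
d=snap("side","k5",(230,200,300,290),8)
for a in range(30,75,5):
    f=np.radians(a); print(a,np.round((proj(d,cw(.112*np.cos(f),-.12,.067+.112*np.sin(f)))-[230,200]+.5)*8))
p,R,s=tool()
c,ss=np.cos(CP[2]),np.sin(CP[2]);v=p[:2]-CP[:2];print("tcp carrier",c*v[0]+ss*v[1],-ss*v[0]+c*v[1],p[2],s["contact_force"],s["opening"])
E
```

```text
30 [508. 510.]
35 [493. 496.]
40 [474. 484.]
45 [453. 473.]
50 [430. 464.]
55 [404. 457.]
60 [376. 451.]
65 [346. 448.]
70 [314. 447.]
tcp carrier 0.0593742547575111 -0.0011086672441579272 0.1454132363924353 [ -4.44506862  -2.89064194 -12.36459546] 0.11758341364120278
```

View pics/k5.png

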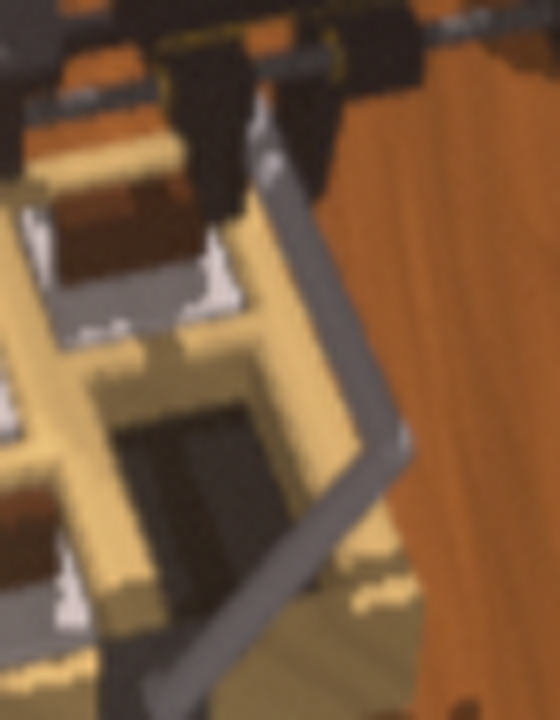

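```bash
python3 -m inch '-7 -3 0 0; -13 -6 0 0; -19 -9 0 0; -26 -11 0 0; -33 -13 0 0; -41 -15 0 0; -48 -16 0 0; -55 -16 0 0; -60 -16 0 0; -60 -16 0 0'; python3 - <<'E'
from h import *
d=snap("side","k6",(180,100,310,290),3.5)
p,R,s=tool()
c,ss=np.cos(CP[2]),np.sin(CP[2]);v=p[:2]-CP[:2];print("tcp carrier",c*v[0]+ss*v[1],-ss*v[0]+c*v[1],p[2],s["contact_force"],s["opening"])
E
```

```text
clock: 40.7
tool_pos: [0.541, -0.1636, 0.1643]
eef_rot: [0.704, 0.074, -0.072, -0.703]
contact_force: [-0.7, -4.5, 6.2]
opening: 0.125
tcp carrier 0.003646066595514708 -0.0012355139195203424 0.1642871136855025 [-1.24800783 -5.08751918  6.51679481] 0.12552841433789497
```

View pics/k6.png

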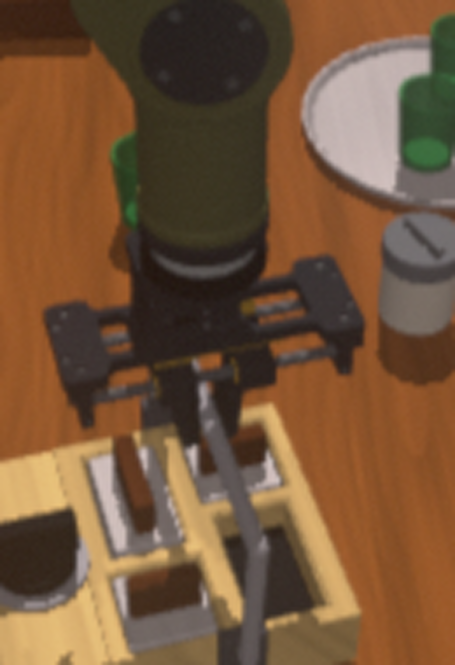

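```bash
python3 -m inch '-3 0 0 0; -5 0 0 0; -5 0 0 0' && python3 -m inch '-5 0 0 0; -5 0 0 0; -5 0 0 0' -0.3; python3 -m inch '2 0 0 0; 2 0 0 0' && python3 -m inch '0 -40 0 0; 0 -80 0 0; 0 -80 0 0; -100 -80 0 0; -150 -80 0 0'; python3 - <<'E'
from h import *
d=snap("side","k7",(180,100,310,290),3.5)
for y in(-.12,.12): print((proj(d,cw(0,y,.179))-[180,100]+.5)*3.5)
E
```

```text
clock: 41.05
tool_pos: [0.5367, -0.1646, 0.1642]
eef_rot: [0.704, 0.074, -0.072, -0.703]
contact_force: [-0.8, -4.4, 6.1]
opening: 0.121
clock: 41.35
tool_pos: [0.5304, -0.1638, 0.1627]
eef_rot: [-0.703, -0.073, 0.074, 0.704]
contact_force: [0.1, 0.4, 0.6]
opening: 0.345
clock: 41.55
tool_pos: [0.5329, -0.1641, 0.1626]
eef_rot: [-0.703, -0.073, 0.073, 0.704]
contact_force: [0.3, 0.5, -0.2]
opening: 0.356
clock: 42.05
tool_pos: [0.4343, -0.185, 0.2424]
eef_rot: [-0.703, -0.074, 0.074, 0.703]
contact_force: [-1.0, -1.1, 0.3]
opening: 0.345
[251.32616403 552.42760639]
[155.56035507 287.35977077]
```

View pics/k7.png

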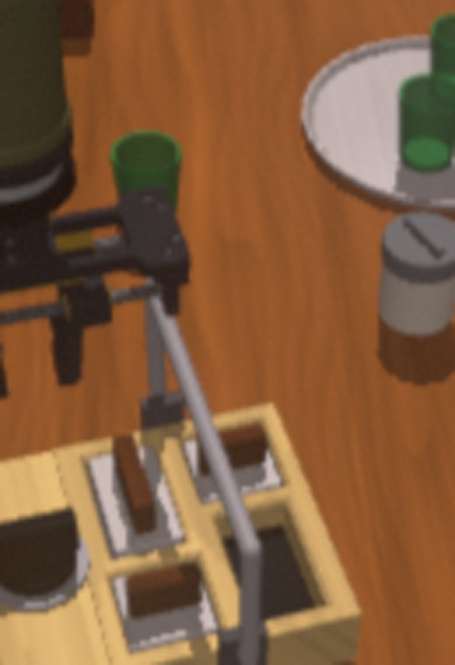

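The handle is upright: the bar ends at crop (252, 548) and (153, 292) match the upright prediction. Next is the knob.

```bash
python3 -m inch '0 0 0 -45; 0 0 0 -90; 0 0 0 -90; 0 0 0 -90; 0 0 0 -90; 0 0 0 -90; 0 0 0 -90; 0 0 0 -90; 0 0 0 -90; 0 0 0 -90' 0.0 && python3 -m inch '0 0 0 -4; 0 0 0 -4; 0 0 0 -4'; python3 - <<'E'
from h import *
plan(cw(-.118,0,.13),CP[2]+np.pi/2)
d=snap("top","n0",(230,150,390,300),5)
E
```

```text
clock: 43.1
tool_pos: [0.4346, -0.1852, 0.2422]
eef_rot: [-0.463, -0.534, 0.534, 0.464]
contact_force: [-0.1, 0.9, -0.3]
opening: 0.501
clock: 43.4
tool_pos: [0.4347, -0.1853, 0.2424]
eef_rot: [0.446, 0.548, -0.548, -0.447]
contact_force: [0.5, -0.3, -0.1]
opening: 0.498
row x y z [  0.5 112.4  12.6] spin -0.1 or 179.9 tool y [-0.001  0.001 -1.   ] jaw yaw 101.7 q7 1.51
```

```bash
python3 -m inch '0 30 13 0; 0 70 13 0; 0 105 13 0; 0 112 13 0; 0 112 13 0; 0 112 13 0'; python3 - <<'E'
from h import *
plan(cw(-.118,0,.082),CP[2]+np.pi/2)
d=snap("side","n1",(155,150,305,310),4)
E
```

```text
clock: 44.05
tool_pos: [0.4231, -0.1881, 0.1319]
eef_rot: [0.446, 0.549, -0.549, -0.445]
contact_force: [0.0, 0.1, 0.6]
opening: 0.501
row x y z [ 1.  49.9  0.9] spin -0.0 or 180.0 tool y [ 0.002 -0.001 -1.   ] jaw yaw 101.8 q7 1.29
```

View pics/n1.png

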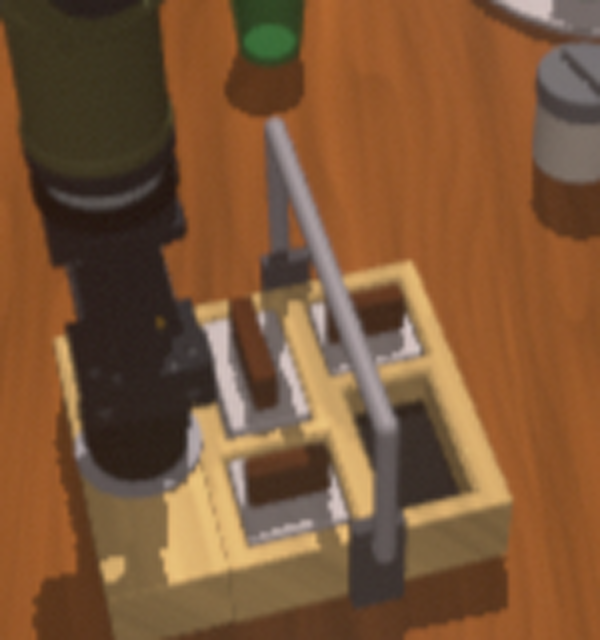

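```bash
python3 -m inch '1 25 1 0; 1 42 1 0; 1 49 1 0; 1 49 1 0' && python3 -m inch '0 0 0 0; 0 0 0 0; 0 0 0 0; 0 0 0 0; 0 0 0 0' -1 40
```

```text
clock: 44.5
tool_pos: [0.4213, -0.1874, 0.0822]
eef_rot: [-0.446, -0.549, 0.549, 0.446]
contact_force: [-0.3, 0.2, 0.3]
opening: 0.499
clock: 45.0
tool_pos: [0.4212, -0.1876, 0.0823]
eef_rot: [0.446, 0.549, -0.549, -0.446]
contact_force: [0.2, -1.3, 5.8]
opening: 0.18
```

Bar gripped (16 mm). Turning clockwise.

```bash
python3 -m inch '0 0 0 6; 0 0 0 12; 0 0 0 18; 0 0 0 24; 0 0 0 30; 0 0 0 36; 0 0 0 40; 0 0 0 40'; python3 - <<'E'
from h import *
p,R,s=tool(); print(s["moment"],s["contact_force"],np.degrees(np.arctan2(R[1,0],R[0,0])),p,s["q"][6])
d=snap("side","n2",(155,150,305,310),4)
E
```

```text
clock: 45.8
tool_pos: [0.4211, -0.1879, 0.0822]
eef_rot: [0.607, 0.363, -0.363, -0.606]
contact_force: [-0.2, -2.2, 5.7]
opening: 0.174
[-0.40676431  0.07663366  0.19205711] [-0.24580839 -2.15315796  5.66960672] 61.80659669347563 [ 0.42114808 -0.18793958  0.08224754] 0.7366850154100104
```

View pics/n2.png

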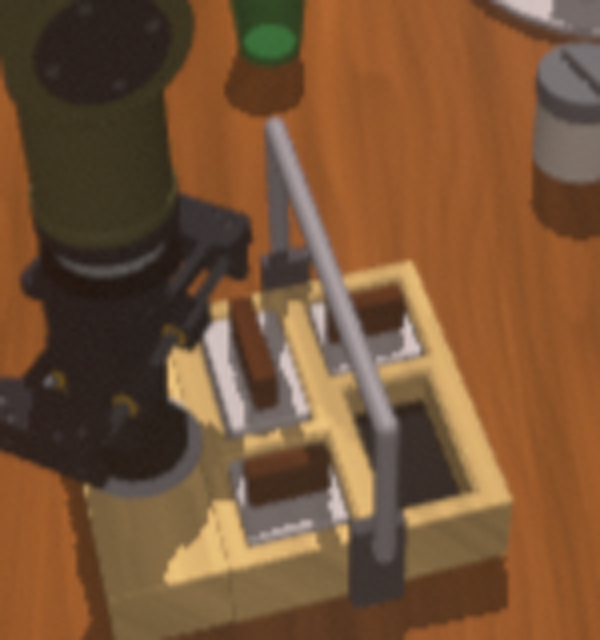

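```bash
python3 -m inch '0 0 0 6; 0 0 0 12; 0 0 0 18; 0 0 0 24; 0 0 0 26; 0 0 0 26'; python3 - <<'E'
from h import *
p,R,s=tool(); print(s["moment"],s["contact_force"],np.degrees(np.arctan2(R[1,0],R[0,0])),p,s["q"][6])
d=snap("side","n3",(155,150,305,310),4)
E
```

```text
clock: 46.45
tool_pos: [0.421, -0.1881, 0.0823]
eef_rot: [0.673, 0.217, -0.217, -0.672]
contact_force: [-1.4, -2.8, 6.6]
opening: 0.175
[-0.4652609   0.06434756 -0.1191361 ] [-1.43083733 -2.83321009  6.56053741] 35.77427564225051 [ 0.42100066 -0.18812886  0.08226628] 0.4900572565268485
```

View pics/n3.png

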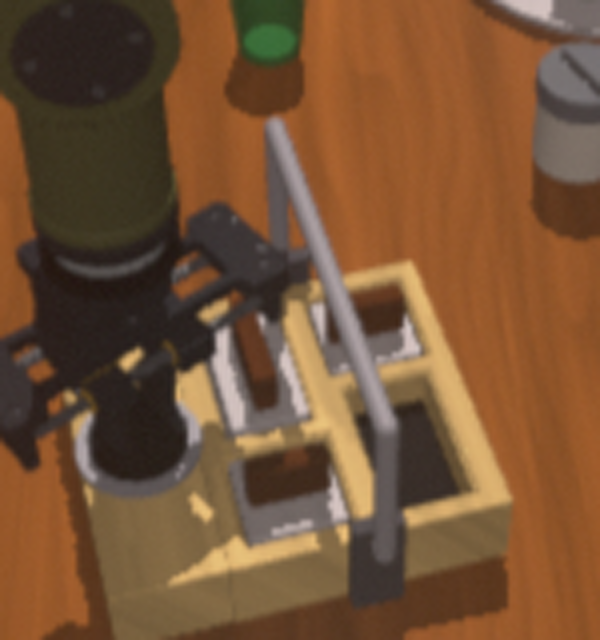

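The moment changed sign, so it is past the click. Turning to the stop and releasing.

```bash
python3 -m inch '0 0 0 4; 0 0 0 8; 0 0 0 8.5; 0 0 0 8.5'; python3 - <<'E'
from h import *
p,R,s=tool(); print(s["moment"],s["contact_force"],np.degrees(np.arctan2(R[1,0],R[0,0])))
E
python3 -m inch '0 0 0 8.5; 0 0 0 8.5; 0 0 0 8.5; 0 0 0 8.5' 0.0 && python3 -m inch '0 -30 0 0; 0 -60 0 0; 0 -90 0 0; 0 -90 0 0'
```

```text
clock: 46.9
tool_pos: [0.4209, -0.1882, 0.0823]
eef_rot: [0.688, 0.167, -0.167, -0.687]
contact_force: [-0.2, -2.4, 6.2]
opening: 0.175
[-0.54542714  0.1811518   0.09349347] [-0.20000708 -2.44725055  6.16514114] 27.34817058498037
clock: 47.3
tool_pos: [0.4208, -0.1871, 0.0817]
eef_rot: [-0.697, -0.117, 0.117, 0.698]
contact_force: [-0.6, 0.3, 0.0]
opening: 0.496
clock: 47.7
tool_pos: [0.4226, -0.188, 0.1747]
eef_rot: [0.699, 0.118, -0.114, -0.696]
contact_force: [0.6, -0.2, 0.4]
opening: 0.503
```

```bash
python3 -m inch '0 -50 0 0; 0 -80 0 0; 110 -80 320 0; 110 -80 320 0; 110 -80 320 0; 110 -80 320 0; 110 -80 320 0; 110 -80 320 0; 110 -80 320 0; 110 -80 320 0'; python3 - <<'E'
from h import *
snap("side","f1",(155,150,305,384),3.3)
snap("top","f1t",(230,150,390,275),5)
for c in("side","top"): snap(c,"fin"+c)
print(r.get_state()["contact_force"])
E
```

```text
clock: 48.7
tool_pos: [0.4213, 0.1577, 0.2513]
eef_rot: [-0.696, -0.12, 0.119, 0.698]
contact_force: [-0.6, -1.0, -0.2]
opening: 0.501
[-0.55288703 -0.67812401 -0.29494341]
```

View pics/f1.png

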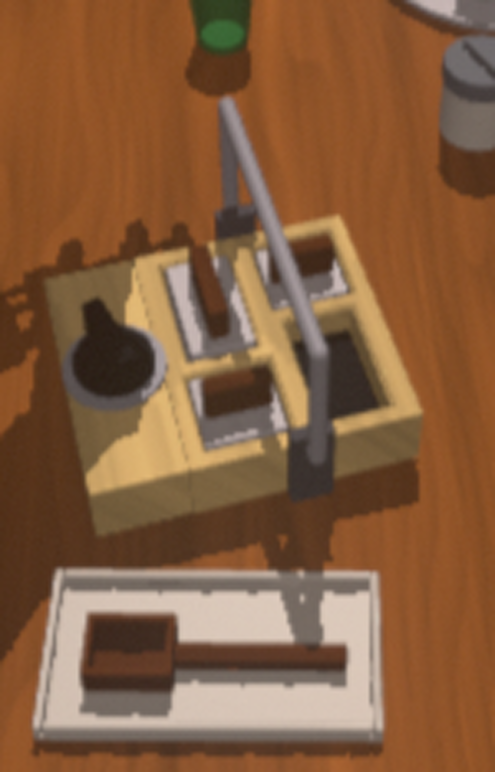

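View pics/f1t.png

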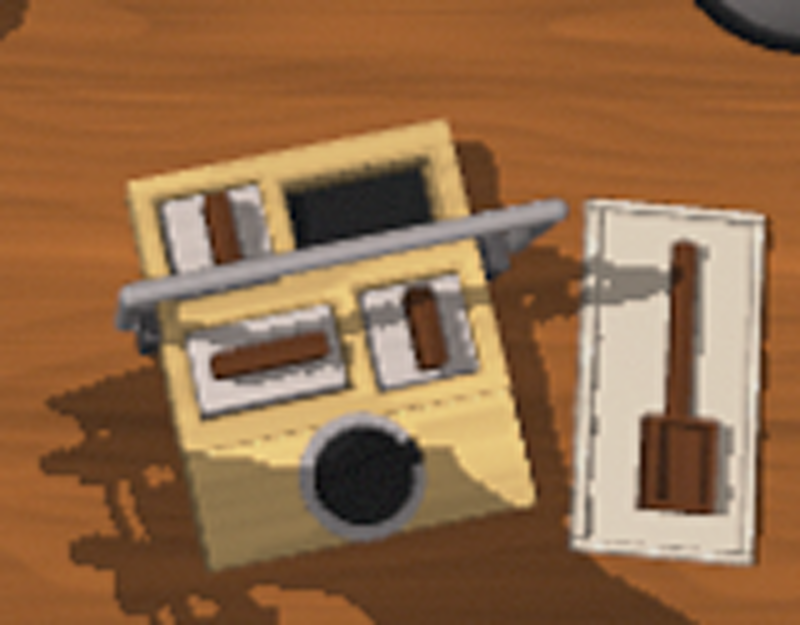

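View pics/finside.png

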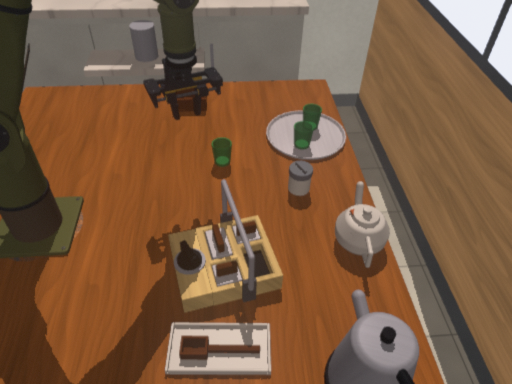

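Verifying the knob angle, the handle angle and the box seats against model overlays.

```bash
python3 - <<'E'
from h import *
D={c:snap(c) for c in("side","top")}
im={c:cv2.resize(D[c]["frame"][:,:,::-1],None,fx=7,fy=7,interpolation=cv2.INTER_CUBIC) for c in D}
def wire(c,P,col):
    uv=np.array([(proj(D[c],q)+.5)*7-.5 for q in P])
    for i in range(8):
        for j in range(i):
            if bin(i^j).count("1")==1: cv2.line(im[c],tuple(np.round(uv[i]).astype(int).tolist()),tuple(np.round(uv[j]).astype(int).tolist()),col,1)
def loc(P,x,y,yaw,z):
    Rz=Rot.from_euler('z',yaw).as_matrix(); o=cw(x,y,z); return [Rz@q+o for q in P]
for c in D:
    wire(c,loc(box(-.032,.032,-.008,.008,.069,.101),-.118,0,CP[2]-1.3,0),(0,255,0))
    for parts,x,y,t in((OB,-.039,.039,np.pi/2),(SQ,.039,.054,0),(SQ,-.039,-.054,0)):
        for P in parts: wire(c,loc(P,x,y,CP[2]+t,.019),(255,255,0))
    wire(c,loc(box(-.0065,.0065,-.12,.12,.1725,.1855),0,0,CP[2],0),(0,0,255))
cv2.imwrite("pics/vs.png",im["side"][1250:1950,1130:1930]);cv2.imwrite("pics/vt.png",im["top"][1200:1900,1720:2420][:600])
cv2.imwrite("pics/vs.png",cv2.resize(im["side"][1250:2000,1150:2000],None,fx=.8,fy=.8))
E
```

```text
(no output)
```

View pics/vs.png

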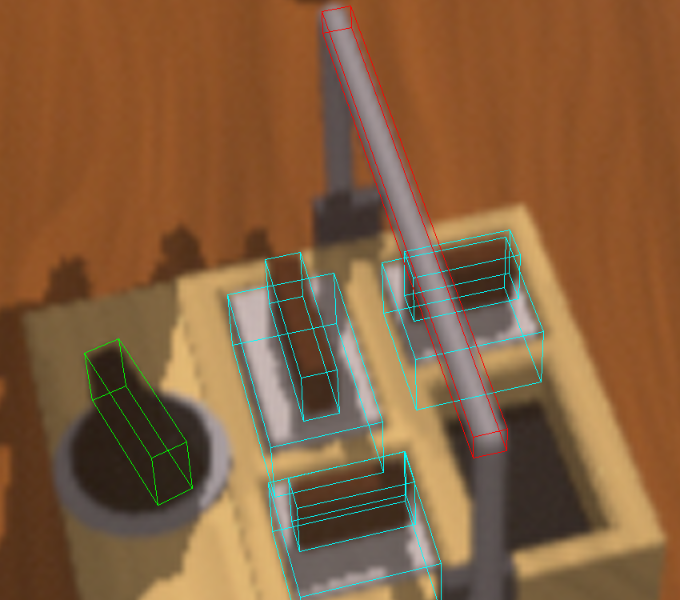

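View pics/vt.png

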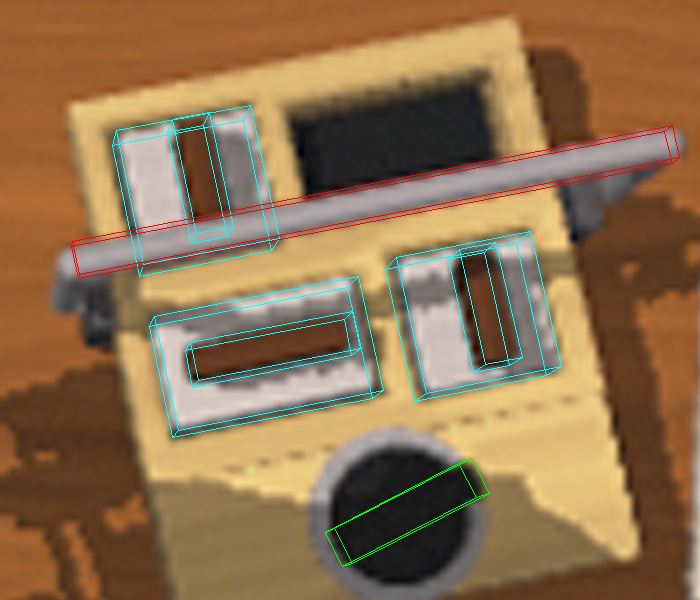

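The overlays agree in both views: lids flush, bar at the upright position, knob bar at 1.3 rad. The scoop is in its rest, the cup and canister haven't moved, and the arm is clear. Handing in.

```bash
python3 -c "
from plant import r
print(r.finish_job(), r.get_state()['clock'])"
```

```text
the job is handed in; nothing more can be done
the job is handed in; nothing more can be done
```

I packed the carrier in the required order and handed the job in at about 49 s on the robot's clock. The hand-in gives no verdict.

- **Scoop:** it lies in the white rest, about 6 mm from the rest's centre by camera fit.
- **Tea boxes:** three were present: the oblong went into recess1 and the two squares into recess3 and recess0. Each was pressed down until it bottomed out at 13–20 N, with its underside about 0.019 m above the surface, so the lid is flush with the deck.
- **Handle:** it was swung up and snapped upright, and it stayed there after release.
- **Knob:** it was turned clockwise to the stop. The moment on the wrist changed sign as it passed the click.

**Last checks:** model outlines drawn over both camera views matched the flush boxes, the upright bar and the knob at 1.3 rad to within a pixel or two. The cup and canister looked unmoved by eye, and the arm stood clear with no contact.

**Slips and disagreements:**
- I typed two rows wrongly. One was a stray sideways jog in free space. The other pressed the handle bar 9 mm down for one row, and the bar shifted slightly in the grip. Neither showed any effect on the result.
- My hand-picked corner points for the carrier disagreed with the pictures by several millimetres, so I used an edge fit instead, on which both cameras agreed within about 1 mm.
- The side-view overlay of the oblong in the gripper was off by 1–2 pixels, which had no effect on the fit.

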